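# Load the slide-drying cabinet and log the batch

### The job

Pull the drying cabinet's front door all the way down, slide every slide magazine on the bench, right way up and rounded end first, fully home into a bay of its own, and push the door fully shut again. Then pick up the hand scanner, hold its window level over the middle of the paper label on the cabinet's roof, about 4 cm above it, steady for two seconds, and lay the scanner flat, window down, in the middle of its mat. Leave everything else on the bench where it stands.

Things in the scene. Friction and masses are not known exactly. Their poses are not given: they have to be found in the camera images.
- cabinet: fixed grey metal drying cabinet, 270 deep (x) x 180 wide (y) x 115 high. Origin on the bench, 60 mm behind the front (hinge) plane, under the label; x points into the cabinet, y left, z up. Chamber floor z = 60, ceiling z = 90, solid roof top z = 115; roof, walls and dividers begin at x = -52. A magazine is home when its end plate stops against the dividers: its origin then at x = -17
- door (a joint): bottom-hinged front door, rad: 0 shut (upright), 1.571 fully down, level and flush with the chamber floor (inner face then at cabinet z = 60). Panel 180 wide, 8 thick, 55 high. Stays at any angle by friction. When shut, its inner face is 3 mm in front of a home magazine's end plate
- hinge (a point): middle of the door's hinge axis (axis along the cabinet's y), at cabinet (-60, 0, 60)
- door_bar (a point): middle of the door's handle: a round steel bar 10 thick, 110 long, parallel to the hinge, 100 from the hinge along the door and 6 to its outer side, on two side arms; 40 mm open gap between bar and door edge. Shut: above the roof's front edge at height 160; down: level, 100 in front of the hinge, height 54. Can be pinched from above at every door angle
- bay0 (a point): middle of the floor edge at the mouth of bay 0 (bay 0 rightmost, 3 leftmost seen by the robot), at cabinet x = -52; straight bay, 29 wide, 30 high, 100 deep, along the cabinet's x; bays 40 apart (cabinet y = -60, -20, 20, 60), dividers 11 thick
- bay1 (a point): middle of the floor edge at the mouth of bay 1 (bay 0 rightmost, 3 leftmost seen by the robot), at cabinet x = -52; straight bay, 29 wide, 30 high, 100 deep, along the cabinet's x; bays 40 apart (cabinet y = -60, -20, 20, 60), dividers 11 thick
- bay2 (a point): middle of the floor edge at the mouth of bay 2 (bay 0 rightmost, 3 leftmost seen by the robot), at cabinet x = -52; straight bay, 29 wide, 30 high, 100 deep, along the cabinet's x; bays 40 apart (cabinet y = -60, -20, 20, 60), dividers 11 thick
- bay3 (a point): middle of the floor edge at the mouth of bay 3 (bay 0 rightmost, 3 leftmost seen by the robot), at cabinet x = -52; straight bay, 29 wide, 30 high, 100 deep, along the cabinet's x; bays 40 apart (cabinet y = -60, -20, 20, 60), dividers 11 thick
- label (a point): centre of the paper label with dark bars, 34 x 56, lying on the cabinet's roof, height 116; directly above the cabinet's origin
- mag0: black plastic slide magazine (may be absent), 80 long (x) x 26 wide (y) x 22 high, 70 g; at its -x end a plate 5 thick, 34 wide, 25 high; its +x end (the nose, goes into the bay first) has rounded corners of radius 6. Origin: centre of underside, 40 mm from either end
- mag1: black plastic slide magazine (may be absent), 80 long (x) x 26 wide (y) x 22 high, 70 g; at its -x end a plate 5 thick, 34 wide, 25 high; its +x end (the nose, goes into the bay first) has rounded corners of radius 6. Origin: centre of underside, 40 mm from either end
- mag2: black plastic slide magazine (may be absent), 80 long (x) x 26 wide (y) x 22 high, 70 g; at its -x end a plate 5 thick, 34 wide, 25 high; its +x end (the nose, goes into the bay first) has rounded corners of radius 6. Origin: centre of underside, 40 mm from either end
- mag3: black plastic slide magazine (may be absent), 80 long (x) x 26 wide (y) x 22 high, 70 g; at its -x end a plate 5 thick, 34 wide, 25 high; its +x end (the nose, goes into the bay first) has rounded corners of radius 6. Origin: centre of underside, 40 mm from either end
- scanner: grey hand scanner, 140 g, lying on its mat. Origin on its underside, x towards the head: handle 28 wide (y) x 24 high from x = -70 to 20; head 46 wide x 30 high from x = 20 to 65; flat underside all along
- window (a point): centre of the scanner's window, in the underside of the head, looking down (-z), at scanner (42.5, 0, 0)
- mat: fixed black rubber mat of the scanner, 180 x 90 (x, y), 3 thick, origin at the centre of its underside
- dish: bystander: closed clear dish, 60 across, 14 high; origin at the centre of its underside
- oil: bystander: small amber bottle, 32 across, 60 high; origin at the centre of its underside
- reagent: bystander: amber bottle, 70 across, 150 high; origin at the centre of its underside
- beaker: bystander: glass beaker, 72 across, 90 high; origin at the centre of its underside
- stainjar: bystander: glass jar, 60 across, 75 high; origin at the centre of its underside
Mind the look-alikes: they are no part of the job. Of the things that look like the scanner, take the one that is farthest to the robot's right at the start.

How it is judged:
By the outcome, as a careful person would: the job done as asked, in the order asked, and still so for the second after the job is handed in, with the robot touching nothing.
Of mag0, mag1, mag2, mag3 only 2 to 4 are there at a start; the rules pass over those that are not, and their reading is None.
At some moment in a run one of mag0, mag1, mag2, mag3 may be knocked a few centimetres aside while the robot is not near it.
Once in a run the grip may slacken for a moment while it holds something.
It also fails if it takes over 210 s, if anything falls off the work surface, if the arm or the gripper's body presses on something with over 40 N, if the wrist force passes 120 N, or if a joint passes its speed limit or range.

### The arm

A 6-joint arm with a two-finger parallel gripper is mounted at the origin on the work surface. World frame = base frame: x ahead of the robot, y to its left, z up, the work surface at z = 0. Lengths are in m, angles in degrees, forces in N, time in s.
With the tool pointing down it reaches from about 0.375 to 0.9 m from the base axis. Payload 3.1 kg.
Tool frame: the origin (TCP) lies on the centre line of the jaws, within the pads' length; the fingertips stand 19 mm ahead of it and the grasp point (between the pads) is the TCP (tips_ahead is the distance from the TCP to the fingertips, in m); z points along the fingers, y is the line along which they close (so a half turn about z gives the same grasp; the last joint's range is limited). The gripper opens to 87 mm and grips with 3 to 60 N. Pads are 19 mm wide; open, the fingers measure 117 mm over their backs; the gripper's body (75 mm by 190 mm) begins 51 mm behind the grasp point.
Start: joints at [-81.389, 30.224, 82.088, -0, 67.689, -10.227], TCP at [0.202, -0.591, 0.242] pointing down, gripper open.
Joint ranges: [-176.69, 176.69], [-43.24, 126.21], [12.49, 139.97], [-82, 262], [0, 151.66], [-163.58, 163.58]. Speed limits (degrees/s): [159.86, 159.86, 180, 180, 180, 180].

### API

Orientations are given as a 3x3 rotation matrix whose columns are the frame's x, y, z axes.
In Python, from rig import read_state, capture, hand_in, trace, landmark_of, tips_ahead gives the robot as it stands.
- The arm moves only by the shell command python3 -m jog 'ROWS'. ROWS is JSON, a list of rows, each an object of numbers: "tx", "ty", "tz": the shift along the tool's x, y, z in cm; "roll": the turn about the tool's z in rad; "jaw": the opening, from 0 (shut) to 1 (fully open). A call has 1 to 8 rows; each row shifts and turns the commanded pose from where the row before left it, along the tool's axes as they then stand; what a row does not reach is not made up. A row lasts 1/10 s, in which the tool goes at most 50 mm and 8.59 degrees, less where a joint would pass 70% of its speed; a pose out of reach is approached as far as the arm can. A call with a gripper value outside its range is refused whole. The fingers move at their own pace and stop on an object; the grip force is fixed at half the most. Time passes only in rows, so rows that do not move let the fingers close. It gives the time, the measured TCP pose, the force, the opening and the grip force at its end, in the units of the state.
- read_state(): the state, without advancing time (a new reading comes with each control period).
- capture(name): name is "scene" or "top" or "wrist"; returns a dict with "img" (420x560x3 uint8, red, green, blue), "vertical_fov" (degrees; the focal length in pixels is half the picture's height over the tangent of half this angle, whatever the lens; pixels are square), "cx", "cy" (the principal point, pixels), "k1" (the pictures are not rectified: a ray, as slopes to the right and down, at radius r is drawn at 1 + k1 r^2 times it, then the intrinsics apply), "cam_to_world" (4x4, takes a point from camera to world coordinates); the wrist camera has in their place "tool_from_camera" (4x4, takes a point from camera to tool coordinates, whose origin is the TCP and whose axes are the flange's). Camera axes: x right, y up, looking along -z (the intrinsics and any distortion apply to the point x, -y, -z); pixel columns grow to the right and rows downward; lengths in m; the calibration is good to about 2 mm. A picture is of the moment at which its call begins: read the wrist's pose just before it. There is no depth.
- hand_in(): hands the job in; it is judged then, once.
Trained networks look in the newest picture that a camera, given by its name, has taken for a name from the list of things; names that differ only in an ending like _2 or _b are one class to them, and where a whole thing is asked for, a point or a joint stands for the part that bears it (a point fixed in the world has none). Each returns a list of dicts, best first, with "p" (0 to 1); they miss things now and then, are a little off and sometimes report something else, mostly with a low value. They report only what shows in the picture. A call takes as long as a camera call. They do not tell look-alikes from the thing itself.
- trace(camera, thing): "pixels" (420x560 bool, what is visible of it) and "bbox" ([left, top, width, height] in pixels, round what is visible of it).
- landmark_of(camera, thing): "point" ([row, column] in pixels: a listed point, or the origin of a listed thing).
The state is a dict: "time_s": time; "joint_positions": joint angles; "qvel": joint speeds; "tau": joint torques, N m; "position": TCP position; "tcp_rot": TCP orientation; "force": force on the tool from outside, world axes, zero at the start; "moment": the same for the moment, N m; "opening": opening from 0.0 (shut) to 1.0 (fully open); "grasp_force": force on a finger pad.
Only numpy, scipy, OpenCV 4.12 (cv2) and the standard library are available. Lean on these libraries where they do the work, as an engineer would, in place of code of your own. Each camera call takes 0.05 s, during which the arm holds its last target. There are 200 camera calls.

## Working session

There is one attempt and no reset: what is moved stays moved. The work goes in short steps, Python scripts to look and compute and a shell command to move; the robot and the scene stay as the last step left them, time stands still between calls to the robot, and variables do not carry over. Pictures are saved under pics/ and viewed, at most 14 in all, crops included, and the job is handed in when it is done.

```bash
ls; mkdir -p pics; cat > h.py <<'E'
import numpy as np,cv2
from rig import read_state,capture,trace,landmark_of
def snap(name,fn=None):
    s=read_state(); c=capture(name); c['s']=s
    if fn: cv2.imwrite('pics/'+fn,c['img'][:,:,::-1])
    if 'tool_from_camera' in c:
        T=np.eye(4);T[:3,:3]=s['tcp_rot'];T[:3,3]=s['position']
        c['cam_to_world']=T@np.array(c['tool_from_camera'])
    c['M']=np.array(c['cam_to_world']); c['f']=210/np.tan(np.radians(c['vertical_fov'])/2)
    return c
def px2w(c,row,col,z):
    K=np.array([[c['f'],0,c['cx']],[0,c['f'],c['cy']],[0,0,1]])
    u=cv2.undistortPoints(np.array([[[col,row]]],float),K,np.array([c['k1'],0,0,0,0.]))[0,0]
    d=c['M'][:3,:3]@np.array([u[0],-u[1],-1]);o=c['M'][:3,3]
    return o+d*(z-o[2])/d[2]
def w2px(c,p):
    q=np.linalg.inv(c['M'])@np.append(p,1);x,y=q[0]/-q[2],-q[1]/-q[2];k=1+c['k1']*(x*x+y*y)
    return c['cy']+c['f']*y*k,c['cx']+c['f']*x*k
E
python3 - <<'E'
from h import *
for n in('scene','top'):
    c=snap(n,n+'.png');print(n,c['M'].round(3).tolist(),c['f'],c['k1'])
    for t,z in [('cabinet',0),('hinge',.06),('door_bar',.16),('label',.116),('bay0',.06),('bay3',.06),('mag0',0),('scanner',.003),('window',.003),('mat',0),('dish',0),('oil',0),('reagent',0),('beaker',0),('stainjar',0)]:
        for r in landmark_of(n,t): print(t,round(r['p'],2),np.round(r['point']),px2w(c,*r['point'],z).round(3)[:2])
E
```

```text
pics
scene [[0.553, -0.459, 0.695, 1.2], [0.833, 0.3, -0.465, -0.434], [0.005, 0.836, 0.548, 0.674], [0.0, 0.0, 0.0, 1.0]] 397.1965227379591 0.02068545185959578
cabinet 0.89 [287. 297.] [ 0.64  -0.018]
hinge 0.94 [255. 283.] [ 0.583 -0.021]
door_bar 0.88 [217. 286.] [ 0.573 -0.006]
label 0.72 [251. 298.] [ 0.645 -0.021]
bay0 0.95 [260. 262.] [ 0.571 -0.072]
bay3 0.95 [260. 262.] [ 0.571 -0.072]
mag0 0.96 [262. 152.] [ 0.362 -0.276]
mag0 0.77 [202. 325.] [0.376 0.28 ]
scanner 0.83 [305. 170.] [ 0.532 -0.291]
scanner 0.68 [248. 207.] [ 0.387 -0.135]
scanner 0.68 [264. 372.] [0.679 0.19 ]
scanner 0.56 [209. 282.] [0.339 0.14 ]
window 0.97 [211. 268.] [0.322 0.097]
window 0.91 [274. 360.] [0.692 0.139]
window 0.75 [321. 168.] [ 0.573 -0.312]
window 0.66 [262. 263.] [ 0.519 -0.039]
mat 0.89 [304. 162.] [ 0.516 -0.306]
mat 0.28 [242. 429.] [0.697 0.389]
oil 0.76 [337. 232.] [ 0.686 -0.214]
reagent 0.79 [242. 428.] [0.696 0.385]
beaker 0.92 [381. 135.] [ 0.675 -0.412]
beaker 0.19 [252. 284.] [0.514 0.027]
stainjar 0.64 [218. 408.] [0.584 0.431]
top [[0.011, 0.994, -0.113, 0.391], [-1.0, 0.0
[... 563 characters left out ...]
 0.574 -0.07 ]
bay3 0.75 [174. 303.] [0.597 0.002]
bay3 0.64 [178. 312.] [ 0.587 -0.02 ]
bay3 0.62 [178. 283.] [0.588 0.054]
bay3 0.58 [184. 332.] [ 0.574 -0.07 ]
mag0 0.85 [270. 407.] [ 0.356 -0.271]
mag0 0.73 [264. 199.] [0.367 0.276]
scanner 0.83 [257. 353.] [ 0.389 -0.13 ]
scanner 0.8 [203. 418.] [ 0.534 -0.301]
scanner 0.76 [274. 251.] [0.343 0.136]
scanner 0.72 [147. 238.] [0.681 0.178]
window 0.66 [256. 370.] [ 0.392 -0.174]
window 0.64 [145. 253.] [0.687 0.137]
mat 0.71 [207. 418.] [ 0.523 -0.301]
dish 0.74 [221. 221.] [0.48 0.22]
oil 0.48 [143. 388.] [ 0.694 -0.225]
reagent 0.89 [143. 164.] [0.693 0.382]
beaker 0.72 [150. 456.] [ 0.678 -0.405]
stainjar 0.82 [184. 143.] [0.579 0.435]
```

View pics/scene.png

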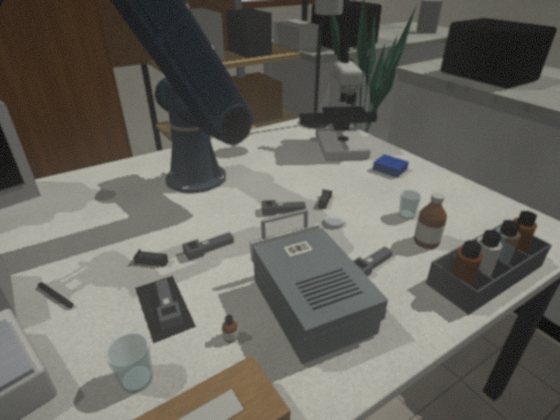

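View pics/top.png

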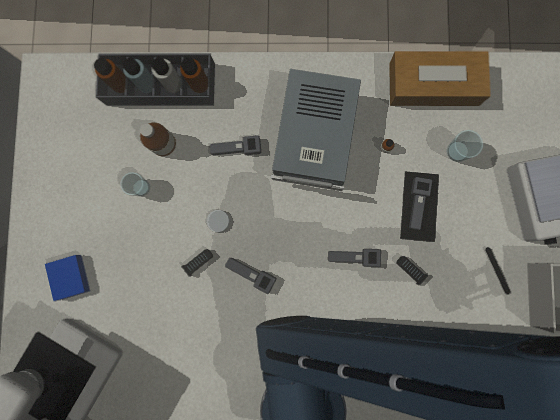

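The scene view shows the cabinet with its door shut and two magazines, at about (150,258) and (325,198). The scanner on its mat is at (165,305); the other three scanners are look-alikes. In the top view the magazines are at (412,270) and (198,263), and the cabinet is yawed by about -8°. Next I fit poses by matching the silhouettes.

```bash
cat >> h.py <<'E'
from scipy.optimize import minimize
B=lambda x0,x1,y0,y1,z0,z1:[(x,y,z) for x in(x0,x1) for y in(y0,y1) for z in(z0,z1)]
MAG=[B(-.04,.04,-.013,.013,0,.022),B(-.04,-.035,-.017,.017,0,.025)]
SCN=[B(-.07,.02,-.014,.014,0,.024),B(.02,.065,-.023,.023,0,.03)]
CAB=[B(-.06,.21,-.09,.09,0,.115)]
MAT=[B(-.09,.09,-.045,.045,0,.003)]
def render(c,boxes,p,z):
    m=np.zeros((420*4,560*4),np.uint8);C,S=np.cos(p[2]),np.sin(p[2])
    for b in boxes:
        P=np.array([w2px(c,(p[0]+C*x-S*y,p[1]+S*x+C*y,z+h))[::-1] for x,y,h in b])
        cv2.fillConvexPoly(m,cv2.convexHull(((P+.5)*4-.5).astype(np.float32)).round().astype(np.int32),1)
    return cv2.resize(m.astype(np.float32),(560,420),interpolation=cv2.INTER_AREA)
def fit(views,boxes,init,z=0,yaws=None):
    # views: list of (c,mask); returns best (score,x,y,yaw) for each start yaw
    out=[]
    for y0 in (yaws if yaws is not None else np.arange(0,2*np.pi,np.pi/6)):
        def cost(p):
            s=0
            for c,m in views:
                r=render(c,boxes,p,z);s+=1-np.minimum(r,m).sum()/max(np.maximum(r,m).sum(),1)
            return s/len(views)
        o=minimize(cost,[init[0],init[1],y0],method='Nelder-Mead',options=dict(initial_simplex=np.array([init[0],init[1],y0])+np.array([[0,0,0],[.01,0,0],[0,.01,0],[0,0,.25]]),xatol=1e-4,fatol=1e-4))
        out.append((round(1-o.fun,3),*o.x[:2].round(4),round(float((o.x[2]+np.pi)%(2*np.pi)-np.pi),3)))
    return sorted(out,reverse=True)
def near(c,tr,xy,z):
    best=min((t for t in tr if t['pixels'].sum()>20),key=lambda t:np.hypot(*(px2w(c,*np.argwhere(t['pixels']).mean(0),z)[:2]-xy)),default=None)
    return None if best is None else best['pixels'].astype(np.float32)
def go(x,y,z,yaw):
    "tool x axis to heading yaw, from measured pose: shift in present tool axes, then roll"
    s=read_state();R=np.array(s['tcp_rot']);d=R.T@(np.array([x,y,z])-s['position'])*100
    cur=np.arctan2(R[1,0],R[0,0]);r=-((yaw-cur+np.pi)%(2*np.pi)-np.pi)
    print('t',round(s['time_s'],1),'shift cm',d.round(2),'roll',round(r,3),'j6',s['joint_positions'][5].__round__(1) if hasattr(s['joint_positions'][5],'__round__') else '')
E
python3 - <<'E'
from h import *
ct,cs=snap('top'),snap('scene')
def f(n,boxes,xy,z,zc,cams=(('top',ct),('scene',cs)),yaws=None):
    v=[]
    for k,c in cams:
        m=near(c,trace(k,n),np.array(xy),zc)
        if m is not None: v.append((c,m))
        o=fit(v[-1:],boxes,xy,z,yaws)[:2]; print(n,k,o)
    print(n,'both',fit(v,boxes,xy,z,yaws)[:3])
f('cabinet',CAB,(.64,-.017),0,.1,yaws=[-.12])
f('mag0',MAG,(.36,-.272),0,.01)
f('mag0',MAG,(.37,.277),0,.01)
f('scanner',SCN,(.533,-.295),.003,.01)
f('mat',MAT,(.52,-.303),0,.0,yaws=[-.05])
s=read_state();print(np.round(s['tcp_rot'],3).tolist(),s['position'])
E
```

```text
cabinet top [(np.float64(0.985), np.float64(0.6366), np.float64(-0.0165), -0.155)]
cabinet scene [(np.float64(0.941), np.float64(0.6249), np.float64(-0.012), -0.161)]
cabinet both [(np.float64(0.942), np.float64(0.6354), np.float64(-0.0163), -0.157)]
mag0 top [(np.float64(0.895), np.float64(0.3601), np.float64(-0.2777), -2.314), (np.float64(0.894), np.float64(0.3602), np.float64(-0.2776), -2.316)]
mag0 scene [(np.float64(0.919), np.float64(0.3606), np.float64(-0.278), 0.817), (np.float64(0.918), np.float64(0.3605), np.float64(-0.2784), 0.817)]
mag0 both [(np.float64(0.902), np.float64(0.3603), np.float64(-0.2776), 0.83), (np.float64(0.901), np.float64(0.3603), np.float64(-0.2777), 0.816), (np.float64(0.9), np.float64(0.3608), np.float64(-0.2772), 0.848)]
mag0 top [(np.float64(0.905), np.float64(0.3747), np.float64(0.2764), -0.918), (np.float64(0.904), np.float64(0.3742), np.float64(0.2764), -0.93)]
mag0 scene [(np.float64(0.907), np.float64(0.3712), np.float64(0.2782), -0.862), (np.float64(0.905), np.float64(0.3719), np.float64(0.2776), -0.858)]
mag0 both [(np.float64(0.881), np.floa
[... 341 characters left out ...]
 [(np.float64(0.925), np.float64(0.5309), np.float64(-0.2992), -0.175), (np.float64(0.924), np.float64(0.531), np.float64(-0.2992), -0.173)]
scanner both [(np.float64(0.912), np.float64(0.533), np.float64(-0.2994), -0.177), (np.float64(0.912), np.float64(0.5322), np.float64(-0.299), -0.179), (np.float64(0.912), np.float64(0.5322), np.float64(-0.299), -0.18)]
mat top [(np.float64(0.609), np.float64(0.5254), np.float64(-0.3049), -0.084)]
mat scene [(np.float64(0.632), np.float64(0.5254), np.float64(-0.305), -0.087)]
mat both [(np.float64(0.62), np.float64(0.525), np.float64(-0.3049), -0.084)]
[[0.946, 0.323, -0.0], [0.323, -0.946, -0.0], [-0.0, 0.0, -1.0]] [ 0.20183343 -0.59150247  0.24157388]
```

```bash
python3 -c "
from h import *
go(.54,-.001,.33,-.157)"
```

```text
t 2.2 shift cm [ 51.07 -44.97  -8.84] roll 0.486 j6 -10.2
```

```bash
R='{"tx":3.2,"ty":-2.8,"tz":-0.55}'; python3 -m jog '[{"tx":3.2,"ty":-2.8,"tz":-0.55},{"tx":3.2,"ty":-2.8,"tz":-0.55},{"tx":3.2,"ty":-2.8,"tz":-0.55},{"tx":3.2,"ty":-2.8,"tz":-0.55},{"tx":3.2,"ty":-2.8,"tz":-0.55},{"tx":3.2,"ty":-2.8,"tz":-0.55},{"tx":3.2,"ty":-2.8,"tz":-0.55},{"tx":3.2,"ty":-2.8,"tz":-0.55}]'; python3 -m jog '[{"tx":3.2,"ty":-2.8,"tz":-0.55},{"tx":3.2,"ty":-2.8,"tz":-0.55},{"tx":3.2,"ty":-2.8,"tz":-0.55},{"tx":3.2,"ty":-2.8,"tz":-0.55},{"tx":3.2,"ty":-2.8,"tz":-0.55},{"tx":3.2,"ty":-2.8,"tz":-0.55},{"tx":3.2,"ty":-2.8,"tz":-0.55},{"tx":3.2,"ty":-2.8,"tz":-0.55}]'
python3 -m jog '[{"roll":0.12},{"roll":0.12},{"roll":0.12},{"roll":0.126},{}]'
python3 - <<'E'
from h import *
go(.54,-.001,.33,-.157)
c=snap('wrist','w1.png')
for t,z in [('hinge',.06),('door_bar',.16),('label',.116)]:
    for r in landmark_of('wrist',t): print(t,round(r['p'],2),np.round(r['point']),px2w(c,*r['point'],z).round(4)[:2])
m=near(c,trace('wrist','label'),np.array([.637,-.016]),.116)
print(c['M'].round(3).tolist())
if m is not None:
    q=cv2.minAreaRect(np.argwhere(m>0)[:,::-1].astype(np.float32));print([px2w(c,p[1],p[0],.116).round(4)[:2].tolist() for p in cv2.boxPoints(q)],px2w(c,q[0][1],q[0][0],.116))
E
```

```text
t 2.2 shift cm [ 51.07 -44.97  -8.84] roll 0.486 j6 -10.2
[[0.323, 0.912, 0.251, 0.271], [-0.946, 0.312, 0.085, -0.568], [-0.0, -0.265, 0.964, 0.385], [0.0, 0.0, 0.0, 1.0]]$[0]: bad value
$[0]: bad value
$[0]: bad value
```

View pics/w1.png

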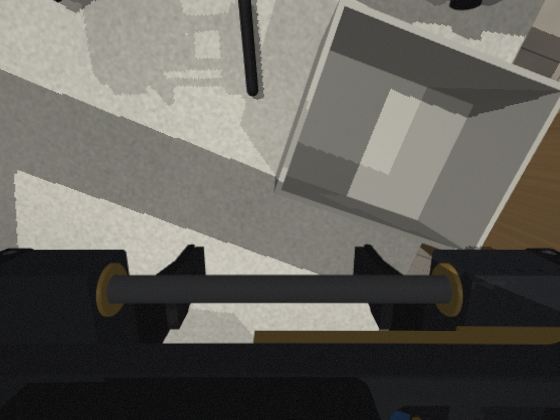

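The wrist view shows the bench and a tray beside the robot. The arm has not moved because the rows were refused, probably because every key is required.

```bash
python3 -m jog '[{"tx":3.2,"ty":-2.8,"tz":-0.55,"roll":0,"jaw":1},{"tx":3.2,"ty":-2.8,"tz":-0.55,"roll":0,"jaw":1},{"tx":3.2,"ty":-2.8,"tz":-0.55,"roll":0,"jaw":1},{"tx":3.2,"ty":-2.8,"tz":-0.55,"roll":0,"jaw":1},{"tx":3.2,"ty":-2.8,"tz":-0.55,"roll":0,"jaw":1},{"tx":3.2,"ty":-2.8,"tz":-0.55,"roll":0,"jaw":1},{"tx":3.2,"ty":-2.8,"tz":-0.55,"roll":0,"jaw":1},{"tx":3.2,"ty":-2.8,"tz":-0.55,"roll":0,"jaw":1}]'; python3 -m jog '[{"roll":0.1}]'
```

```text
time_s: 3.25
position: [0.3725, -0.2954, 0.286]
tcp_rot: [[0.947, 0.322, 0.001], [0.322, -0.947, -0.0], [0.0, 0.001, -1.0]]
force: [-0.4, -0.7, -0.1]
opening: 1.001
grasp_force: 0.0$[0]: bad value
```

```bash
python3 -m jog '[{"tx":3.2,"ty":-2.8,"tz":-0.55,"roll":0,"jaw":1},{"tx":3.2,"ty":-2.8,"tz":-0.55,"roll":0,"jaw":1},{"tx":3.2,"ty":-2.8,"tz":-0.55,"roll":0,"jaw":1},{"tx":3.2,"ty":-2.8,"tz":-0.55,"roll":0,"jaw":1},{"tx":3.2,"ty":-2.8,"tz":-0.55,"roll":0,"jaw":1},{"tx":3.2,"ty":-2.8,"tz":-0.55,"roll":0,"jaw":1},{"tx":3.2,"ty":-2.8,"tz":-0.55,"roll":0,"jaw":1},{"tx":3.2,"ty":-2.8,"tz":-0.55,"roll":0,"jaw":1}]' >/dev/null; python3 -m jog '[{"tx":0,"ty":0,"tz":0,"roll":0.12,"jaw":1},{"tx":0,"ty":0,"tz":0,"roll":0.12,"jaw":1},{"tx":0,"ty":0,"tz":0,"roll":0.12,"jaw":1},{"tx":0,"ty":0,"tz":0,"roll":0.125,"jaw":1},{"tx":0,"ty":0,"tz":0,"roll":0,"jaw":1}]'
cat > w.py <<'E'
from h import *
go(.54,-.001,.33,-.157)
c=snap('wrist','w2.png')
for t,z in [('hinge',.06),('door_bar',.16),('label',.116)]:
    for r in landmark_of('wrist',t): print(t,round(r['p'],2),np.round(r['point']),px2w(c,*r['point'],z).round(4)[:2])
m=near(c,trace('wrist','label'),np.array([.637,-.016]),.116)
print(c['M'].round(3).tolist())
if m is not None:
    q=cv2.minAreaRect(np.argwhere(m>0)[:,::-1].astype(np.float32));print([px2w(c,p[1],p[0],.116).round(4)[:2].tolist() for p in cv2.boxPoints(q)],px2w(c,q[0][1],q[0][0],.116))
E
python3 w.py
```

```text
time_s: 4.55
position: [0.5417, -0.0021, 0.3296]
tcp_rot: [[0.988, -0.155, 0.0], [-0.155, -0.988, -0.0], [0.0, 0.0, -1.0]]
force: [-0.1, -0.2, 0.6]
opening: 0.997
grasp_force: 0.0
t 4.5 shift cm [-0.19 -0.08 -0.04] roll 0.001 j6 86.9
hinge 0.88 [160. 278.] [ 0.5794 -0.0067]
door_bar 0.69 [179. 276.] [ 0.5683 -0.0026]
door_bar 0.48 [260. 455.] [ 0.4466 -0.1865]
label 0.73 [111. 274.] [ 0.6376 -0.0113]
label 0.49 [154. 323.] [ 0.5829 -0.0595]
[[-0.155, 0.953, 0.262, 0.613], [-0.988, -0.149, -0.041, -0.013], [-0.0, -0.265, 0.964, 0.473], [0.0, 0.0, 0.0, 1.0]]
[[0.7564, 0.054], [0.7292, -0.119], [0.5397, -0.1043], [0.5714, 0.0982]] [ 0.65688014 -0.01900716  0.116     ]
```

View pics/w2.png

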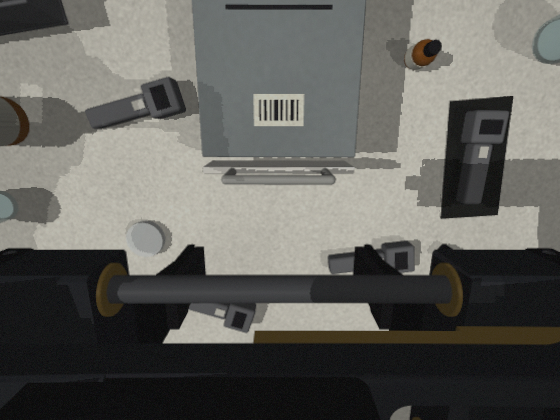

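The wrist view shows the label centred at row 110, col 279, the bar spanning cols 222–335 at row 180, and the front roof edge running from (203,156) to (355,157).

```bash
python3 - <<'E'
from h import *
c=snap('wrist')
g=cv2.cvtColor(c['img'],cv2.COLOR_RGB2GRAY)
m=np.zeros_like(g);m[88:132,246:312]=1
k=((c['img'].astype(int).sum(2)>420)&(m>0)).astype(np.uint8)
q=cv2.minAreaRect(np.argwhere(k>0)[:,::-1].astype(np.float32))
P=[px2w(c,p[1],p[0],.116)[:2] for p in cv2.boxPoints(q)];print(np.round(P,4).tolist(),np.mean(P,0))
for r,cc,z in [(156,203,.115),(157,355,.115),(180,223,.16),(180,335,.16),(180,279,.16)]:print(px2w(c,r,cc,z).round(4))
# bar mask fine: dark->bright edges at column 279
for col in (250,279,310): print(g[166:190,col].tolist())
E
```

```text
[[0.6592, 0.0092], [0.6507, -0.0455], [0.6182, -0.0412], [0.6269, 0.015]] [ 0.63873649 -0.01562269]
[0.6017 0.0792 0.115 ]
[ 0.5731 -0.0968  0.115 ]
[0.5758 0.0524 0.16  ]
[ 0.5578 -0.0635  0.16  ]
[ 0.5668 -0.0056  0.16  ]
[85, 146, 179, 137, 116, 116, 118, 147, 148, 110, 108, 121, 132, 135, 133, 131, 125, 110, 138, 167, 174, 177, 181, 184]
[85, 143, 178, 184, 140, 117, 119, 150, 150, 109, 107, 120, 131, 137, 136, 132, 124, 111, 119, 166, 180, 185, 185, 179]
[84, 150, 159, 157, 156, 127, 118, 128, 170, 121, 104, 117, 131, 136, 135, 132, 125, 114, 127, 173, 182, 185, 185, 184]
```

```bash
python3 -m jog '[{"tx":0,"ty":0,"tz":0,"roll":-0.14,"jaw":1},{"tx":0,"ty":0,"tz":0,"roll":-0.143,"jaw":1},{"tx":0,"ty":0,"tz":0,"roll":-0.143,"jaw":1},{"tx":0,"ty":0,"tz":0,"roll":-0.143,"jaw":1},{"tx":0,"ty":0,"tz":0,"roll":-0.143,"jaw":1},{"tx":0,"ty":0,"tz":0,"roll":-0.143,"jaw":1},{"tx":0,"ty":0,"tz":0,"roll":-0.143,"jaw":1},{"tx":0,"ty":0,"tz":0,"roll":-0.143,"jaw":1}]' >/dev/null; python3 -m jog '[{"tx":0,"ty":0,"tz":0,"roll":-0.143,"jaw":0.6},{"tx":0,"ty":0,"tz":0,"roll":-0.143,"jaw":0.6},{"tx":0,"ty":0,"tz":0,"roll":-0.144,"jaw":0.6},{"tx":0,"ty":0,"tz":0,"roll":0,"jaw":0.6}]' ; python3 -c "
from h import *
go(.569,-.005,.160,1.415)"
```

```text
time_s: 6.05
position: [0.5417, -0.0022, 0.3295]
tcp_rot: [[0.155, 0.988, -0.0], [0.988, -0.155, 0.0], [0.0, -0.0, -1.0]]
force: [-0.7, 0.6, -0.2]
opening: 0.718
grasp_force: 0.0
t 6.0 shift cm [ 0.15  2.74 16.95] roll 0.0 j6 -3.1
```

```bash
python3 -m jog '[{"tx":0.15,"ty":2.74,"tz":2,"roll":0,"jaw":0.6},{"tx":0,"ty":0,"tz":4,"roll":0,"jaw":0.6},{"tx":0,"ty":0,"tz":4,"roll":0,"jaw":0.6},{"tx":0,"ty":0,"tz":4,"roll":0,"jaw":0.6},{"tx":0,"ty":0,"tz":2.95,"roll":0,"jaw":0.6},{"tx":0,"ty":0,"tz":0,"roll":0,"jaw":0},{"tx":0,"ty":0,"tz":0,"roll":0,"jaw":0},{"tx":0,"ty":0,"tz":0,"roll":0,"jaw":0}]'; python3 -m jog '[{"tx":0,"ty":0,"tz":0,"roll":0,"jaw":0},{"tx":0,"ty":0,"tz":0,"roll":0,"jaw":0},{"tx":0,"ty":0,"tz":0,"roll":0,"jaw":0}]'
```

```text
time_s: 6.85
position: [0.5706, -0.0052, 0.162]
tcp_rot: [[0.156, 0.988, 0.004], [0.988, -0.156, -0.001], [-0.0, 0.004, -1.0]]
force: [0.2, 0.0, -0.6]
opening: 0.409
grasp_force: 0.0
time_s: 7.15
position: [0.5692, -0.005, 0.1611]
tcp_rot: [[0.156, 0.988, 0.001], [0.988, -0.156, -0.0], [-0.0, 0.001, -1.0]]
force: [-2.8, 0.4, 1.9]
opening: 0.139
grasp_force: 1.4
```

```bash
python3 -m jog '[{"tx":0,"ty":0,"tz":0,"roll":0,"jaw":0},{"tx":0,"ty":0,"tz":0,"roll":0,"jaw":0}]';python3 -c "
import numpy as np
t=np.linspace(0,np.pi/2,17);x=-(10*np.sin(t)+.6*np.cos(t));z=10*np.cos(t)-.6*np.sin(t)
print(np.c_[np.diff(x),-np.diff(z)].round(2).tolist())"
```

```text
time_s: 7.35
position: [0.5687, -0.0049, 0.1609]
tcp_rot: [[0.155, 0.988, -0.0], [0.988, -0.155, -0.0], [-0.0, -0.0, -1.0]]
force: [-1.9, -0.5, 5.6]
opening: 0.102
grasp_force: 30.0
[[-0.98, 0.11], [-0.96, 0.2], [-0.94, 0.3], [-0.9, 0.39], [-0.86, 0.47], [-0.81, 0.56], [-0.75, 0.63], [-0.69, 0.7], [-0.62, 0.77], [-0.54, 0.82], [-0.45, 0.87], [-0.37, 0.91], [-0.28, 0.94], [-0.18, 0.97], [-0.09, 0.98], [0.01, 0.98]]
```

```bash
python3 -m jog '[{"tx":0,"ty":-0.98,"tz":0.11,"roll":0,"jaw":0},{"tx":0,"ty":-0.96,"tz":0.20,"roll":0,"jaw":0},{"tx":0,"ty":-0.94,"tz":0.30,"roll":0,"jaw":0},{"tx":0,"ty":-0.90,"tz":0.39,"roll":0,"jaw":0},{"tx":0,"ty":-0.86,"tz":0.47,"roll":0,"jaw":0},{"tx":0,"ty":-0.81,"tz":0.56,"roll":0,"jaw":0},{"tx":0,"ty":-0.75,"tz":0.63,"roll":0,"jaw":0},{"tx":0,"ty":-0.69,"tz":0.70,"roll":0,"jaw":0}]'
```

```text
time_s: 8.15
position: [0.5012, 0.006, 0.1259]
tcp_rot: [[0.156, 0.988, 0.002], [0.988, -0.156, 0.0], [0.0, 0.002, -1.0]]
force: [6.6, 2.2, 0.7]
opening: 0.101
grasp_force: 30.0
```

```bash
python3 -m jog '[{"tx":0,"ty":-0.62,"tz":0.77,"roll":0,"jaw":0},{"tx":0,"ty":-0.54,"tz":0.82,"roll":0,"jaw":0},{"tx":0,"ty":-0.45,"tz":0.87,"roll":0,"jaw":0},{"tx":0,"ty":-0.37,"tz":0.91,"roll":0,"jaw":0},{"tx":0,"ty":-0.28,"tz":0.94,"roll":0,"jaw":0},{"tx":0,"ty":-0.18,"tz":0.97,"roll":0,"jaw":0},{"tx":0,"ty":-0.09,"tz":0.98,"roll":0,"jaw":0},{"tx":0,"ty":0.01,"tz":0.98,"roll":0,"jaw":0}]'; python3 -m jog '[{"tx":0,"ty":0,"tz":0.2,"roll":0,"jaw":0},{"tx":0,"ty":0,"tz":0.2,"roll":0,"jaw":0},{"tx":0,"ty":0,"tz":0,"roll":0,"jaw":0},{"tx":0,"ty":0,"tz":0,"roll":0,"jaw":0}]'
```

```text
time_s: 8.95
position: [0.4804, 0.0089, 0.0563]
tcp_rot: [[0.155, 0.988, 0.011], [0.988, -0.155, -0.002], [-0.001, 0.011, -1.0]]
force: [3.3, 0.9, 48.6]
opening: 0.109
grasp_force: 30.0
time_s: 9.35
position: [0.4804, 0.0087, 0.0538]
tcp_rot: [[0.155, 0.988, 0.012], [0.988, -0.155, -0.003], [-0.001, 0.012, -1.0]]
force: [3.9, 1.9, 33.5]
opening: 0.098
grasp_force: 30.0
```

```bash
python3 -m jog '[{"tx":0,"ty":0,"tz":-0.3,"roll":0,"jaw":0.35},{"tx":0,"ty":0,"tz":0,"roll":0,"jaw":0.35},{"tx":0,"ty":0,"tz":0,"roll":0,"jaw":0.35},{"tx":0,"ty":0,"tz":-3,"roll":0,"jaw":0.35},{"tx":0,"ty":0,"tz":-4.5,"roll":0,"jaw":0.35},{"tx":0,"ty":0,"tz":-4.5,"roll":0,"jaw":1},{"tx":0,"ty":0,"tz":-4.5,"roll":0,"jaw":1},{"tx":0,"ty":0,"tz":-4.5,"roll":0,"jaw":1}]'; python3 - <<'E'
from h import *
ct,cs=snap('top','top2.png'),snap('scene','scene2.png')
for xy in ((.36,-.2775),(.374,.277)):
    v=[]
    for k,c in(('top',ct),('scene',cs)):
        m=near(c,trace(k,'mag0'),np.array(xy),.01); v.append((c,m))
    print(fit(v,MAG,xy)[:3])
for n,z in (('door_bar',.054),('label',.116)):
  for k,c in(('top',ct),('scene',cs)):
    print(n,[(round(r['p'],2),px2w(c,*r['point'],z).round(4)[:2]) for r in landmark_of(k,n)][:2])
for x in (.36,): go(x,-.2775,.25,.82)
go(.374,.277,.25,-.88)
E
python3 -c "
import cv2
a=cv2.imread('pics/top2.png')[:,:,:];b=cv2.imread('pics/scene2.png')
t=a[235:295,380:440];u=a[235:295,170:230];v=b[235:280,125:185];w=b[180:225,295:355]
f=lambda i:cv2.resize(i,(390,290),interpolation=cv2.INTER_CUBIC)
import numpy as np
cv2.imwrite('pics/crop1.png',np.vstack([np.hstack([f(t),f(u)]),np.hstack([f(v),f(w)])]))"
```

```text
time_s: 10.15
position: [0.4724, 0.0102, 0.2628]
tcp_rot: [[0.155, 0.988, -0.009], [0.988, -0.155, 0.001], [-0.0, -0.009, -1.0]]
force: [1.0, -0.6, -0.8]
opening: 0.543
grasp_force: 0.0
[(np.float64(0.919), np.float64(0.3604), np.float64(-0.2777), 0.833), (np.float64(0.919), np.float64(0.3604), np.float64(-0.2778), 0.834), (np.float64(0.919), np.float64(0.3602), np.float64(-0.2778), 0.828)]
[(np.float64(0.859), np.float64(0.3735), np.float64(0.2769), -0.915), (np.float64(0.859), np.float64(0.3733), np.float64(0.2775), -0.905), (np.float64(0.858), np.float64(0.3735), np.float64(0.2774), -0.902)]
door_bar [(0.25, array([ 0.5157, -0.2918]))]
door_bar [(0.85, array([0.4662, 0.0168]))]
label [(0.87, array([ 0.6366, -0.0147]))]
label [(0.85, array([ 0.6252, -0.0079]))]
t 10.7 shift cm [-30.17  -6.88   1.16] roll 0.595 j6 -3.4
t 10.7 shift cm [ 24.82 -14.12   1.2 ] roll 2.295 j6 -3.4
```

View pics/crop1.png

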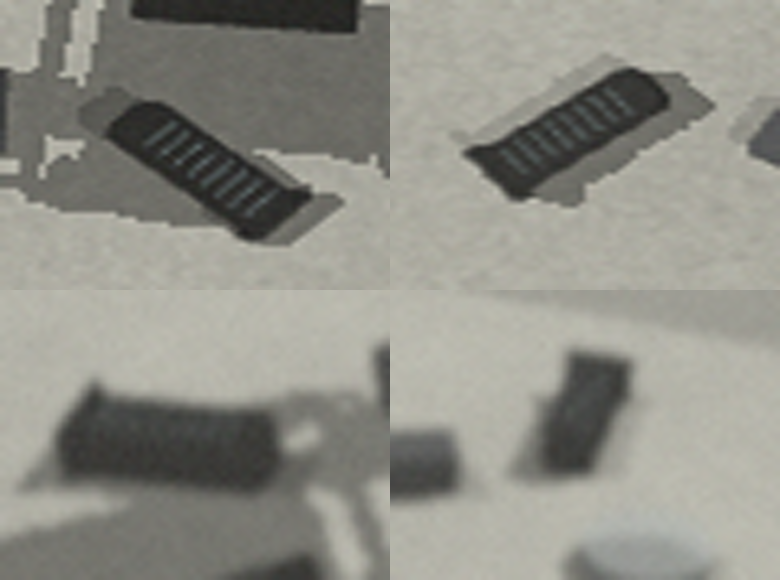

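The crop shows both magazines right way up, slots on top. The plate is at the lower right of A (yaw 0.83) and at the lower left of B (yaw -0.9), which agrees with the fits.

```bash
python3 -c "
from h import *
go(.3469,-.2925,.262,.83)"; python3 -m jog '[{"tx":-4.5,"ty":-0.95,"tz":0,"roll":0,"jaw":0.7},{"tx":-4.5,"ty":-0.95,"tz":0,"roll":0,"jaw":0.7},{"tx":-4.5,"ty":-0.95,"tz":0,"roll":0,"jaw":0.7},{"tx":-4.5,"ty":-0.95,"tz":0,"roll":0,"jaw":0.7},{"tx":-4.5,"ty":-0.95,"tz":0,"roll":0,"jaw":0.7},{"tx":-4.5,"ty":-0.95,"tz":0,"roll":0,"jaw":0.7},{"tx":-4.5,"ty":-0.95,"tz":0,"roll":0,"jaw":0.7},{"tx":0,"ty":0,"tz":0,"roll":0.14,"jaw":0.7}]'; python3 -m jog '[{"tx":0,"ty":0,"tz":0,"roll":0.14,"jaw":0.7},{"tx":0,"ty":0,"tz":0,"roll":0.14,"jaw":0.7},{"tx":0,"ty":0,"tz":0,"roll":0.14,"jaw":0.7},{"tx":0,"ty":0,"tz":0,"roll":0,"jaw":0.7},{"tx":0,"ty":0,"tz":0,"roll":0,"jaw":0.7}]';python3 -c "
from h import *
go(.3469,-.2925,.022,.83)"
```

```text
t 10.7 shift cm [-31.86  -7.95  -0.04] roll 0.585 j6 -3.4
time_s: 11.45
position: [0.3601, -0.2969, 0.2625]
tcp_rot: [[0.3, 0.954, -0.0], [0.954, -0.3, -0.003], [-0.003, 0.0, -1.0]]
force: [-0.8, 0.7, -0.1]
opening: 0.703
grasp_force: 0.0
time_s: 11.95
position: [0.3613, -0.2909, 0.2624]
tcp_rot: [[0.654, 0.756, -0.001], [0.756, -0.654, 0.001], [0.0, -0.002, -1.0]]
force: [0.3, -0.0, -0.6]
opening: 0.704
grasp_force: 0.0
t 11.9 shift cm [-1.07 -0.94 24.05] roll 0.028 j6 -11.8
```

```bash
python3 -m jog '[{"tx":-1.07,"ty":-0.94,"tz":3,"roll":0.028,"jaw":0.7},{"tx":0,"ty":0,"tz":4.5,"roll":0,"jaw":0.7},{"tx":0,"ty":0,"tz":4.5,"roll":0,"jaw":0.7},{"tx":0,"ty":0,"tz":4.5,"roll":0,"jaw":0.7},{"tx":0,"ty":0,"tz":4.5,"roll":0,"jaw":0.7},{"tx":0,"ty":0,"tz":3,"roll":0,"jaw":0.7},{"tx":0,"ty":0,"tz":0,"roll":0,"jaw":0.7}]';python3 -m jog '[{"tx":0,"ty":0,"tz":0,"roll":0,"jaw":0},{"tx":0,"ty":0,"tz":0,"roll":0,"jaw":0},{"tx":0,"ty":0,"tz":0,"roll":0,"jaw":0},{"tx":0,"ty":0,"tz":0,"roll":0,"jaw":0},{"tx":0,"ty":0,"tz":0,"roll":0,"jaw":0},{"tx":0,"ty":0,"tz":0,"roll":0,"jaw":0}]'
```

```text
time_s: 12.65
position: [0.3473, -0.2931, 0.021]
tcp_rot: [[0.675, 0.738, -0.001], [0.738, -0.675, 0.001], [0.0, -0.002, -1.0]]
force: [-0.1, -0.6, 0.4]
opening: 0.7
grasp_force: 0.0
time_s: 13.25
position: [0.3474, -0.2931, 0.0233]
tcp_rot: [[0.677, 0.736, 0.0], [0.736, -0.677, -0.0], [-0.0, 0.0, -1.0]]
force: [-0.3, 0.3, 1.3]
opening: 0.296
grasp_force: 29.9
```

```bash
cat >> h.py <<'E'
O=np.array([.638,-.016]);YAW=-.156
def goc(cx,cy,z,rel=0):
    C,S=np.cos(YAW),np.sin(YAW);go(O[0]+C*cx-S*cy,O[1]+S*cx+C*cy,z,YAW+rel)
def inc():
    s=read_state();C,S=np.cos(YAW),np.sin(YAW);d=np.array(s['position'])[:2]-O;R=np.array(s['tcp_rot'])
    print('cab mm',(1000*np.array([C*d[0]+S*d[1],-S*d[0]+C*d[1],s['position'][2]])).round(1),'yaw',round(np.arctan2(R[1,0],R[0,0])-YAW,3),'open mm',round(s['opening']*87,1),'F',np.round(s['force'],1),'t',round(s['time_s'],1))
E
python3 -m jog '[{"tx":0,"ty":0,"tz":-2,"roll":0,"jaw":0},{"tx":0,"ty":0,"tz":-4,"roll":0,"jaw":0},{"tx":0,"ty":0,"tz":-4,"roll":0,"jaw":0},{"tx":0,"ty":0,"tz":-4,"roll":0,"jaw":0},{"tx":0,"ty":0,"tz":0,"roll":0.14,"jaw":0},{"tx":0,"ty":0,"tz":0,"roll":0.14,"jaw":0},{"tx":0,"ty":0,"tz":0,"roll":0.14,"jaw":0},{"tx":0,"ty":0,"tz":0,"roll":0.14,"jaw":0}]'; python3 -m jog '[{"tx":0,"ty":0,"tz":0,"roll":0.14,"jaw":0},{"tx":0,"ty":0,"tz":0,"roll":0.14,"jaw":0},{"tx":0,"ty":0,"tz":0,"roll":0.143,"jaw":0},{"tx":0,"ty":0,"tz":0,"roll":0,"jaw":0}]';python3 -c "
from h import *
goc(-.122,-.06,.16)"
```

```text
time_s: 14.05
position: [0.3472, -0.2928, 0.1633]
tcp_rot: [[0.966, 0.258, 0.0], [0.258, -0.966, -0.0], [0.0, 0.0, -1.0]]
force: [-0.1, 0.2, -0.4]
opening: 0.297
grasp_force: 30.0
time_s: 14.45
position: [0.3471, -0.2928, 0.163]
tcp_rot: [[0.988, -0.155, -0.0], [-0.155, -0.988, 0.0], [-0.0, -0.0, -1.0]]
force: [-0.5, 0.2, -0.2]
opening: 0.295
grasp_force: 30.0
t 14.4 shift cm [ 12.24 -25.86   0.31] roll 0.0 j6 44.6
```

```bash
python3 -m jog '[{"tx":1.75,"ty":-3.7,"tz":0,"roll":0,"jaw":0},{"tx":1.75,"ty":-3.7,"tz":0,"roll":0,"jaw":0},{"tx":1.75,"ty":-3.7,"tz":0,"roll":0,"jaw":0},{"tx":1.75,"ty":-3.7,"tz":0,"roll":0,"jaw":0},{"tx":1.75,"ty":-3.7,"tz":0,"roll":0,"jaw":0},{"tx":1.75,"ty":-3.7,"tz":0,"roll":0,"jaw":0},{"tx":1.75,"ty":-3.66,"tz":0,"roll":0,"jaw":0},{"tx":0,"ty":0,"tz":3,"roll":0,"jaw":0}]';python3 -m jog '[{"tx":0,"ty":0,"tz":0,"roll":0,"jaw":0},{"tx":0,"ty":0,"tz":0,"roll":0,"jaw":0}]';python3 -c "
from h import *
inc()
c=snap('wrist','w3.png')
for n,z in(('bay0',.06),('bay1',.06),('mag0',.07),('label',.116)):
  print(n,[(round(r['p'],2),np.round(r['point']),px2w(c,*r['point'],z).round(4)[:2]) for r in landmark_of('wrist',n)][:4])
goc(-.122,-.06,.0845)
"
```

```text
time_s: 15.25
position: [0.5142, -0.054, 0.1358]
tcp_rot: [[0.989, -0.147, 0.012], [-0.147, -0.989, -0.003], [0.012, 0.001, -1.0]]
force: [1.0, -0.2, -1.4]
opening: 0.292
grasp_force: 30.0
time_s: 15.45
position: [0.5076, -0.0564, 0.1327]
tcp_rot: [[0.988, -0.154, -0.003], [-0.154, -0.988, 0.001], [-0.003, -0.0, -1.0]]
force: [0.0, 0.6, -1.2]
opening: 0.292
grasp_force: 30.0
cab mm [-122.6  -60.2  132.7] yaw 0.002 open mm 25.4 F [ 0.   0.6 -1.2] t 15.4
bay0 [(0.96, array([133., 104.]), array([0.5976, 0.0521])), (0.79, array([134., 221.]), array([ 0.5844, -0.0273])), (0.63, array([136., 280.]), array([ 0.577, -0.067])), (0.61, array([137., 165.]), array([0.5886, 0.0118]))]
bay1 [(0.96, array([133., 104.]), array([0.5976, 0.0521])), (0.79, array([134., 221.]), array([ 0.5844, -0.0273])), (0.63, array([136., 280.]), array([ 0.577, -0.067])), (0.61, array([137., 165.]), array([0.5886, 0.0118]))]
mag0 [(0.63, array([224., 279.]), array([ 0.517 , -0.0575]))]
label [(0.79, array([ 19., 146.]), array([ 0.6389, -0.0135]))]
t 15.7 shift cm [-0.09 -0.12  4.95] roll -0.001 j6 80.0
```

View pics/w3.png

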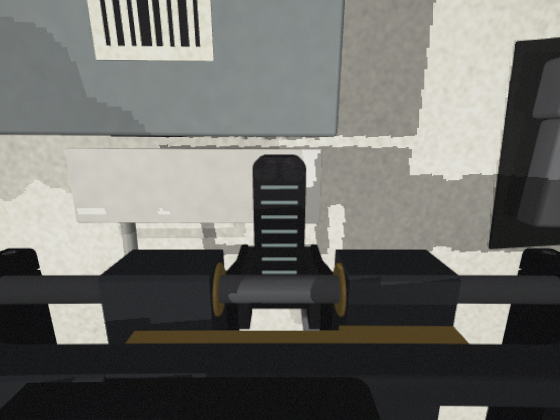

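The wrist view shows the magazine held with its nose pointing at bay 0. The four bay points average (0.5869,-0.0076), within 1 mm of the cabinet model.

```bash
python3 -m jog '[{"tx":-0.09,"ty":-0.12,"tz":3,"roll":0,"jaw":0},{"tx":0,"ty":0,"tz":1.9,"roll":0,"jaw":0},{"tx":0,"ty":0,"tz":0,"roll":0,"jaw":0},{"tx":0,"ty":0,"tz":0,"roll":0,"jaw":0}]';python3 -c "
from h import *
inc();goc(-.066,-.06,.0840)
"
```

```text
time_s: 16.1
position: [0.508, -0.0558, 0.0845]
tcp_rot: [[0.988, -0.156, 0.0], [-0.156, -0.988, -0.0], [0.0, 0.0, -1.0]]
force: [-0.1, -0.4, -0.4]
opening: 0.296
grasp_force: 30.0
cab mm [-122.3  -59.5   84.5] yaw -0.001 open mm 25.7 F [-0.1 -0.4 -0.4] t 16.1
t 16.1 shift cm [5.63 0.05 0.05] roll -0.001 j6 80.2
```

```bash
python3 -m jog '[{"tx":0.8,"ty":0,"tz":0,"roll":0,"jaw":0},{"tx":0.8,"ty":0,"tz":0,"roll":0,"jaw":0},{"tx":0.8,"ty":0,"tz":0,"roll":0,"jaw":0},{"tx":0.8,"ty":0,"tz":0,"roll":0,"jaw":0},{"tx":0.8,"ty":0,"tz":0,"roll":0,"jaw":0},{"tx":0.8,"ty":0,"tz":0,"roll":0,"jaw":0},{"tx":0.8,"ty":0,"tz":0,"roll":0,"jaw":0},{"tx":0,"ty":0,"tz":0,"roll":0,"jaw":0}]';python3 -c "
from h import *
inc()"
```

```text
time_s: 16.9
position: [0.5649, -0.0645, 0.0841]
tcp_rot: [[0.988, -0.156, 0.002], [-0.156, -0.988, -0.001], [0.002, 0.0, -1.0]]
force: [-0.2, -0.7, -0.1]
opening: 0.295
grasp_force: 30.0
cab mm [-64.7 -59.3  84.1] yaw -0.0 open mm 25.6 F [-0.2 -0.7 -0.1] t 16.9
```

```bash
python3 -m jog '[{"tx":0,"ty":0,"tz":0,"roll":0,"jaw":0.5},{"tx":0,"ty":0,"tz":0,"roll":0,"jaw":0.5},{"tx":0,"ty":0,"tz":0,"roll":0,"jaw":0.5},{"tx":0,"ty":0,"tz":-3,"roll":0,"jaw":0.5},{"tx":0,"ty":0,"tz":-2,"roll":0,"jaw":0},{"tx":-3,"ty":0,"tz":0,"roll":0,"jaw":0},{"tx":-2.5,"ty":0,"tz":0,"roll":0,"jaw":0},{"tx":0,"ty":0,"tz":0,"roll":0,"jaw":0}]';python3 -m jog '[{"tx":0,"ty":0,"tz":2.5,"roll":0,"jaw":0},{"tx":0,"ty":0,"tz":2.6,"roll":0,"jaw":0},{"tx":0,"ty":0,"tz":0,"roll":0,"jaw":0},{"tx":0,"ty":0,"tz":0,"roll":0,"jaw":0}]'; python3 -c "
from h import *
inc()"
```

```text
time_s: 17.7
position: [0.5041, -0.054, 0.1339]
tcp_rot: [[0.988, -0.155, -0.006], [-0.155, -0.988, 0.002], [-0.006, -0.001, -1.0]]
force: [-0.9, 0.7, 0.5]
opening: 0.221
grasp_force: 0.0
time_s: 18.1
position: [0.5092, -0.0556, 0.083]
tcp_rot: [[0.988, -0.156, -0.0], [-0.156, -0.988, 0.0], [-0.0, -0.0, -1.0]]
force: [1.0, -0.2, 0.2]
opening: 0.009
grasp_force: 0.0
cab mm [-121.1  -59.1   83. ] yaw -0.0 open mm 0.8 F [ 1.  -0.2  0.2] t 18.1
```

Next I push about 5.3 cm, slowly at the end.

```bash
python3 -m jog '[{"tx":1,"ty":0,"tz":0,"roll":0,"jaw":0},{"tx":1,"ty":0,"tz":0,"roll":0,"jaw":0},{"tx":0.8,"ty":0,"tz":0,"roll":0,"jaw":0},{"tx":0.8,"ty":0,"tz":0,"roll":0,"jaw":0},{"tx":0.6,"ty":0,"tz":0,"roll":0,"jaw":0},{"tx":0.5,"ty":0,"tz":0,"roll":0,"jaw":0},{"tx":0.2,"ty":0,"tz":0,"roll":0,"jaw":0},{"tx":0,"ty":0,"tz":0,"roll":0,"jaw":0}]';python3 -c "
from h import *
inc()"; python3 -m jog '[{"tx":0.3,"ty":0,"tz":0,"roll":0,"jaw":0},{"tx":0.2,"ty":0,"tz":0,"roll":0,"jaw":0},{"tx":0,"ty":0,"tz":0,"roll":0,"jaw":0}]';python3 -c "
from h import *
inc()"
```

```text
time_s: 18.9
position: [0.5575, -0.0632, 0.083]
tcp_rot: [[0.988, -0.156, 0.0], [-0.156, -0.988, -0.0], [0.0, 0.0, -1.0]]
force: [0.2, -0.3, 0.1]
opening: 0.008
grasp_force: 0.0
cab mm [-72.2 -59.1  83. ] yaw -0.0 open mm 0.7 F [ 0.2 -0.3  0.1] t 18.9
time_s: 19.2
position: [0.5619, -0.0638, 0.083]
tcp_rot: [[0.988, -0.156, -0.001], [-0.156, -0.988, 0.0], [-0.001, -0.0, -1.0]]
force: [-0.9, -0.6, 1.0]
opening: 0.009
grasp_force: 0.4
cab mm [-67.8 -59.   83. ] yaw -0.0 open mm 0.8 F [-0.9 -0.6  1. ] t 19.2
```

```bash
python3 -m jog '[{"tx":0.15,"ty":0,"tz":0,"roll":0,"jaw":0},{"tx":0.15,"ty":0,"tz":0,"roll":0,"jaw":0},{"tx":0,"ty":0,"tz":0,"roll":0,"jaw":0}]';python3 -c "
from h import *
inc()"; python3 -m jog '[{"tx":0.15,"ty":0,"tz":0,"roll":0,"jaw":0},{"tx":0.1,"ty":0,"tz":0,"roll":0,"jaw":0},{"tx":0,"ty":0,"tz":0,"roll":0,"jaw":0}]';python3 -c "
from h import *
inc()"
```

```text
time_s: 19.5
position: [0.562, -0.0637, 0.0827]
tcp_rot: [[0.988, -0.155, -0.007], [-0.155, -0.988, 0.001], [-0.007, -0.0, -1.0]]
force: [-6.7, 0.5, 4.3]
opening: 0.007
grasp_force: 3.2
cab mm [-67.7 -58.9  82.7] yaw 0.0 open mm 0.6 F [-6.7  0.5  4.3] t 19.5
time_s: 19.8
position: [0.5621, -0.0637, 0.0828]
tcp_rot: [[0.988, -0.155, -0.012], [-0.155, -0.988, 0.002], [-0.013, -0.0, -1.0]]
force: [-9.8, 0.5, 8.6]
opening: 0.003
grasp_force: 5.3
cab mm [-67.6 -58.9  82.8] yaw 0.001 open mm 0.3 F [-9.8  0.5  8.6] t 19.8
```

The push ended on a firm stop at -67.6 mm, where about -66.5 was predicted, so it is home. Next I back off and go for the second magazine.

```bash
python3 -m jog '[{"tx":-2,"ty":0,"tz":0,"roll":0,"jaw":0},{"tx":-2,"ty":0,"tz":-1,"roll":0,"jaw":0},{"tx":0,"ty":0,"tz":-4,"roll":0,"jaw":0},{"tx":0,"ty":0,"tz":-4,"roll":0,"jaw":0.7},{"tx":0,"ty":0,"tz":-4,"roll":0,"jaw":0.7},{"tx":0,"ty":0,"tz":-4,"roll":0,"jaw":0.7},{"tx":0,"ty":0,"tz":0,"roll":0,"jaw":0.7}]'; cat > m.py <<'E'
from h import *
import sys
ct,cs=snap('top','top3.png'),snap('scene','scene3.png')
for k,c in(('top',ct),('scene',cs)):
    tr=trace(k,'mag0')
    for t in tr:
        if t['pixels'].sum()>20: print(k,round(t['p'],2),t['bbox'],px2w(c,*np.argwhere(t['pixels']).mean(0),.01).round(3)[:2])
    m=near(c,tr,np.array([.374,.277]),.01); print(fit([(c,m)],MAG,(.374,.277),0,[-.9,2.2])[:2])
go(.374-.02*np.cos(-.9),.277-.02*np.sin(-.9),.022,-.9)
E
python3 m.py
```

```text
time_s: 20.5
position: [0.5325, -0.0597, 0.2592]
tcp_rot: [[0.988, -0.155, 0.015], [-0.155, -0.988, -0.005], [0.015, 0.002, -1.0]]
force: [-0.2, 0.5, -0.2]
opening: 0.283
grasp_force: 0.0
top 0.76 [180.2, 252.3, 30.4, 21.9] [0.372 0.278]
top 0.17 [271.1, 68.9, 91.6, 150.3] [ 0.751 -0.019]
[(np.float64(0.888), np.float64(0.3739), np.float64(0.2756), -0.882), (np.float64(0.866), np.float64(0.3731), np.float64(0.2765), 2.25)]
scene 0.6 [316.7, 188.9, 14.5, 21.9] [0.369 0.281]
[(np.float64(0.908), np.float64(0.3708), np.float64(0.2779), -0.863), (np.float64(0.857), np.float64(0.3686), np.float64(0.2809), 2.262)]
t 20.7 shift cm [-21.8  -32.08  23.05] roll 0.744 j6 80.6
```

```bash
python3 -c "
from h import *
go(.3608,.2919,.26,2.26)"; python3 -m jog '[{"tx":-2.85,"ty":-4.0,"tz":0,"roll":0,"jaw":0.7},{"tx":-2.85,"ty":-4.0,"tz":0,"roll":0,"jaw":0.7},{"tx":-2.85,"ty":-4.0,"tz":0,"roll":0,"jaw":0.7},{"tx":-2.85,"ty":-4.0,"tz":0,"roll":0,"jaw":0.7},{"tx":-2.85,"ty":-4.0,"tz":0,"roll":0,"jaw":0.7},{"tx":-2.85,"ty":-4.0,"tz":0,"roll":0,"jaw":0.7},{"tx":-2.85,"ty":-4.0,"tz":0,"roll":0,"jaw":0.7},{"tx":-2.85,"ty":-4.0,"tz":0,"roll":0,"jaw":0.7}]'; python3 -m jog '[{"tx":0,"ty":0,"tz":0,"roll":-0.14,"jaw":0.7},{"tx":0,"ty":0,"tz":0,"roll":-0.14,"jaw":0.7},{"tx":0,"ty":0,"tz":0,"roll":-0.14,"jaw":0.7},{"tx":0,"ty":0,"tz":0,"roll":-0.14,"jaw":0.7},{"tx":0,"ty":0,"tz":0,"roll":-0.14,"jaw":0.7},{"tx":0,"ty":0,"tz":0,"roll":-0.14,"jaw":0.7},{"tx":0,"ty":0,"tz":0,"roll":-0.14,"jaw":0.7},{"tx":0,"ty":0,"tz":0,"roll":-0.14,"jaw":0.7}]' >/dev/null;python3 -m jog '[{"tx":0,"ty":0,"tz":0,"roll":-0.14,"jaw":0.7},{"tx":0,"ty":0,"tz":0,"roll":-0.14,"jaw":0.7},{"tx":0,"ty":0,"tz":0,"roll":-0.14,"jaw":0.7},{"tx":0,"ty":0,"tz":0,"roll":-0.14,"jaw":0.7},{"tx":0,"ty":0,"tz":0,"roll":-0.14,"jaw":0.7},{"tx":0,"ty":0,"tz":0,"roll":-0.14,"jaw":0.7},{"tx":0,"ty":0,"tz":0,"roll":-0.14,"jaw":0.7},{"tx":0,"ty":0,"tz":0,"roll":-0.14,"jaw":0.7}]' >/dev/null;python3 -m jog '[{"tx":0,"ty":0,"tz":0,"roll":-0.14,"jaw":0.7},{"tx":0,"ty":0,"tz":0,"roll":0,"jaw":0.7},{"tx":0,"ty":0,"tz":0,"roll":0,"jaw":0.7}]'; python3 -c "
from h import *
go(.3608,.2919,.022,2.26)"
```

```text
t 20.7 shift cm [-21.91 -32.    -0.75] roll -2.416 j6 80.6
time_s: 21.5
position: [0.3508, 0.2942, 0.2514]
tcp_rot: [[0.988, -0.156, -0.003], [-0.156, -0.988, -0.001], [-0.003, 0.002, -1.0]]
force: [1.0, 0.3, -0.6]
opening: 0.697
grasp_force: 0.0
time_s: 23.4
position: [0.3521, 0.2928, 0.2519]
tcp_rot: [[-0.605, 0.796, -0.002], [0.796, 0.605, -0.001], [0.001, -0.003, -1.0]]
force: [-0.1, -0.1, -0.3]
opening: 0.699
grasp_force: 0.0
t 23.4 shift cm [-0.61  0.7  22.99] roll -0.039 j6 -11.5
```

```bash
python3 m.py; python3 -m jog '[{"tx":-0.61,"ty":0.7,"tz":3,"roll":-0.039,"jaw":0.7},{"tx":0,"ty":0,"tz":4.5,"roll":0,"jaw":0.7},{"tx":0,"ty":0,"tz":4.5,"roll":0,"jaw":0.7},{"tx":0,"ty":0,"tz":4.5,"roll":0,"jaw":0.7},{"tx":0,"ty":0,"tz":1,"roll":0,"jaw":0.7},{"tx":0,"ty":0,"tz":0,"roll":0,"jaw":0.7}]'
```

```text
top 0.59 [183.2, 251.4, 28.3, 20.1] [0.371 0.279]
top 0.46 [121.1, 170.0, 31.0, 26.1] [0.576 0.454]
[(np.float64(0.855), np.float64(0.3725), np.float64(0.2768), -0.889), (np.float64(0.851), np.float64(0.3723), np.float64(0.2775), 2.255)]
scene 0.57 [318.8, 188.7, 13.0, 19.1] [0.368 0.28 ]
[(np.float64(0.861), np.float64(0.37), np.float64(0.2781), -0.841), (np.float64(0.848), np.float64(0.3694), np.float64(0.2804), 2.283)]
t 23.6 shift cm [-0.57  0.71 23.08] roll 3.123 j6 -11.6
time_s: 24.2
position: [0.3612, 0.2921, 0.077]
tcp_rot: [[-0.638, 0.77, -0.003], [0.77, 0.638, -0.002], [0.001, -0.004, -1.0]]
force: [-0.1, -0.3, 1.3]
opening: 0.697
grasp_force: 0.0
```

```bash
python3 -m jog '[{"tx":0,"ty":0,"tz":3,"roll":0,"jaw":0.7},{"tx":0,"ty":0,"tz":2.4,"roll":0,"jaw":0.7},{"tx":0,"ty":0,"tz":0,"roll":0,"jaw":0},{"tx":0,"ty":0,"tz":0,"roll":0,"jaw":0},{"tx":0,"ty":0,"tz":0,"roll":0,"jaw":0},{"tx":0,"ty":0,"tz":0,"roll":0,"jaw":0},{"tx":0,"ty":0,"tz":0,"roll":0,"jaw":0},{"tx":0,"ty":0,"tz":0,"roll":0,"jaw":0}]';  python3 -m jog '[{"tx":0,"ty":0,"tz":-2,"roll":0,"jaw":0},{"tx":0,"ty":0,"tz":-4,"roll":0,"jaw":0},{"tx":0,"ty":0,"tz":-4,"roll":0,"jaw":0},{"tx":0,"ty":0,"tz":-4,"roll":0,"jaw":0},{"tx":0,"ty":0,"tz":0,"roll":0,"jaw":0}]'; python3 -c "
from h import *
goc(-.122,.06,.16,np.pi)"
```

```text
time_s: 25.0
position: [0.3624, 0.2927, 0.025]
tcp_rot: [[-0.638, 0.77, 0.002], [0.77, 0.638, 0.001], [-0.0, 0.002, -1.0]]
force: [-0.5, 0.5, 7.7]
opening: 0.296
grasp_force: 30.0
time_s: 25.5
position: [0.3646, 0.2939, 0.1686]
tcp_rot: [[-0.638, 0.77, 0.01], [0.77, 0.638, 0.005], [-0.003, 0.01, -1.0]]
force: [1.5, 0.2, -0.6]
opening: 0.296
grasp_force: 30.0
t 25.5 shift cm [-28.18  -2.31   0.91] roll -0.723 j6 -14.5
```

```bash
python3 -m jog '[{"tx":-4.03,"ty":-0.33,"tz":0,"roll":0,"jaw":0},{"tx":-4.03,"ty":-0.33,"tz":0,"roll":0,"jaw":0},{"tx":-4.03,"ty":-0.33,"tz":0,"roll":0,"jaw":0},{"tx":-4.03,"ty":-0.33,"tz":0,"roll":0,"jaw":0},{"tx":-4.03,"ty":-0.33,"tz":0,"roll":0,"jaw":0},{"tx":-4.03,"ty":-0.33,"tz":0,"roll":0,"jaw":0},{"tx":-4.03,"ty":-0.33,"tz":0,"roll":0,"jaw":0},{"tx":0,"ty":0,"tz":0,"roll":-0.14,"jaw":0}]'; python3 -m jog '[{"tx":0,"ty":0,"tz":0,"roll":-0.14,"jaw":0},{"tx":0,"ty":0,"tz":0,"roll":-0.14,"jaw":0},{"tx":0,"ty":0,"tz":0,"roll":-0.14,"jaw":0},{"tx":0,"ty":0,"tz":0,"roll":-0.14,"jaw":0},{"tx":0,"ty":0,"tz":3,"roll":-0.02,"jaw":0},{"tx":0,"ty":0,"tz":0,"roll":0,"jaw":0},{"tx":0,"ty":0,"tz":0,"roll":0,"jaw":0}]'; python3 -c "
from h import *
inc();goc(-.122,.06,.0855,np.pi)
c=snap('scene','s4.png')
i=cv2.resize(c['img'][190:290,230:350,::-1],(720,600),interpolation=cv2.INTER_CUBIC);cv2.imwrite('pics/s4c.png',i)"
```

```text
time_s: 26.3
position: [0.5281, 0.0562, 0.1634]
tcp_rot: [[-0.738, 0.674, 0.004], [0.674, 0.738, -0.002], [-0.004, 0.002, -1.0]]
force: [0.3, 0.3, 0.1]
opening: 0.294
grasp_force: 30.0
time_s: 27.0
position: [0.523, 0.0606, 0.1331]
tcp_rot: [[-0.987, 0.159, -0.004], [0.159, 0.987, 0.0], [0.004, -0.0, -1.0]]
force: [-0.4, 0.3, -0.8]
opening: 0.293
grasp_force: 30.0
cab mm [-125.5   57.8  133.1] yaw 3.138 open mm 25.5 F [-0.4  0.3 -0.8] t 27.0
t 27.0 shift cm [-0.36  0.22  4.76] roll -0.003 j6 -86.4
```

View pics/s4c.png

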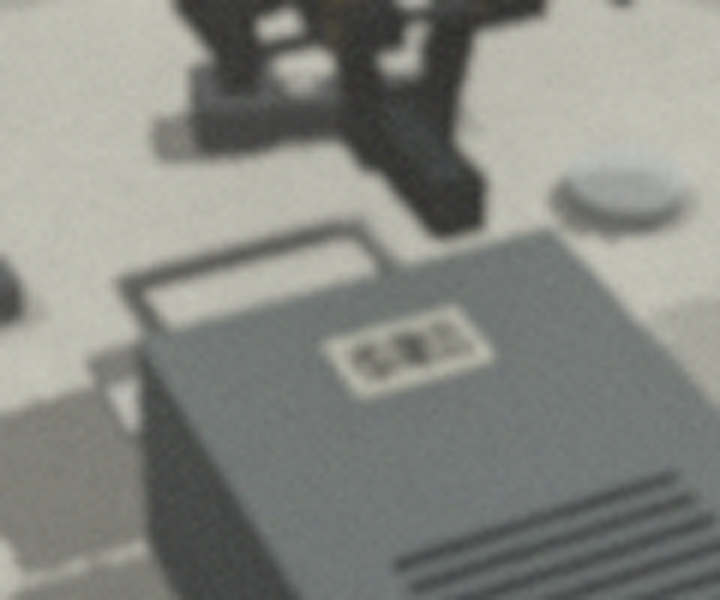

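The magazine is held with its nose facing the cabinet, and the door is down. Next I lower it and insert it.

```bash
python3 -m jog '[{"tx":-0.3,"ty":0.22,"tz":3,"roll":0,"jaw":0},{"tx":0,"ty":0,"tz":1.75,"roll":0,"jaw":0},{"tx":0,"ty":0,"tz":0,"roll":0,"jaw":0},{"tx":0,"ty":0,"tz":0,"roll":0,"jaw":0}]';python3 -c "
from h import *
inc();goc(-.066,.06,.0850,np.pi)"
```

```text
time_s: 27.45
position: [0.5278, 0.0622, 0.0873]
tcp_rot: [[-0.987, 0.158, 0.0], [0.158, 0.987, -0.0], [-0.0, -0.0, -1.0]]
force: [0.1, 0.2, -0.0]
opening: 0.294
grasp_force: 30.0
cab mm [-121.    60.1   87.3] yaw 3.139 open mm 25.6 F [ 0.1  0.2 -0. ] t 27.4
t 27.4 shift cm [-5.5   0.    0.23] roll -0.003 j6 -86.2
```

```bash
python3 -m jog '[{"tx":-0.8,"ty":0,"tz":0.15,"roll":0,"jaw":0},{"tx":-0.8,"ty":0,"tz":0,"roll":0,"jaw":0},{"tx":-0.8,"ty":0,"tz":0,"roll":0,"jaw":0},{"tx":-0.8,"ty":0,"tz":0,"roll":0,"jaw":0},{"tx":-0.8,"ty":0,"tz":0,"roll":0,"jaw":0},{"tx":-0.8,"ty":0,"tz":0,"roll":0,"jaw":0},{"tx":-0.7,"ty":0,"tz":0,"roll":0,"jaw":0},{"tx":0,"ty":0,"tz":0,"roll":0,"jaw":0}]';python3 -c "
from h import *
inc()"
```

```text
time_s: 28.25
position: [0.5833, 0.0532, 0.0851]
tcp_rot: [[-0.987, 0.158, 0.002], [0.158, 0.987, -0.0], [-0.002, 0.0, -1.0]]
force: [-0.6, 0.2, -0.2]
opening: 0.298
grasp_force: 30.0
cab mm [-64.8  59.9  85.1] yaw 3.139 open mm 25.9 F [-0.6  0.2 -0.2] t 28.2
```

```bash
python3 -m jog '[{"tx":0,"ty":0,"tz":0,"roll":0,"jaw":0.5},{"tx":0,"ty":0,"tz":0,"roll":0,"jaw":0.5},{"tx":0,"ty":0,"tz":0,"roll":0,"jaw":0.5},{"tx":0,"ty":0,"tz":-3,"roll":0,"jaw":0.5},{"tx":0,"ty":0,"tz":-2,"roll":0,"jaw":0},{"tx":3,"ty":0,"tz":0,"roll":0,"jaw":0},{"tx":2.5,"ty":0,"tz":0,"roll":0,"jaw":0},{"tx":0,"ty":0,"tz":0,"roll":0,"jaw":0}]' >/dev/null;python3 -m jog '[{"tx":0,"ty":0,"tz":2.5,"roll":0,"jaw":0},{"tx":0,"ty":0,"tz":2.7,"roll":0,"jaw":0},{"tx":0,"ty":0,"tz":0,"roll":0,"jaw":0},{"tx":0,"ty":0,"tz":0,"roll":0,"jaw":0}]'; python3 -c "
from h import *
inc()"
```

```text
time_s: 29.45
position: [0.5278, 0.0621, 0.083]
tcp_rot: [[-0.987, 0.158, -0.001], [0.158, 0.987, 0.0], [0.001, -0.0, -1.0]]
force: [0.8, -1.1, -0.2]
opening: 0.006
grasp_force: 0.0
cab mm [-121.    60.1   83. ] yaw 3.139 open mm 0.5 F [ 0.8 -1.1 -0.2] t 29.4
```

```bash
python3 -m jog '[{"tx":-1,"ty":0,"tz":0,"roll":0,"jaw":0},{"tx":-1,"ty":0,"tz":0,"roll":0,"jaw":0},{"tx":-0.8,"ty":0,"tz":0,"roll":0,"jaw":0},{"tx":-0.8,"ty":0,"tz":0,"roll":0,"jaw":0},{"tx":-0.6,"ty":0,"tz":0,"roll":0,"jaw":0},{"tx":-0.5,"ty":0,"tz":0,"roll":0,"jaw":0},{"tx":-0.2,"ty":0,"tz":0,"roll":0,"jaw":0},{"tx":0,"ty":0,"tz":0,"roll":0,"jaw":0}]';python3 -c "
from h import *
inc()"
```

```text
time_s: 30.25
position: [0.5761, 0.0544, 0.083]
tcp_rot: [[-0.987, 0.158, 0.0], [0.158, 0.987, -0.0], [-0.0, 0.0, -1.0]]
force: [0.1, 0.2, -0.6]
opening: 0.002
grasp_force: 0.0
cab mm [-72.   59.9  83. ] yaw 3.139 open mm 0.1 F [ 0.1  0.2 -0.6] t 30.2
```

```bash
python3 -m jog '[{"tx":-0.3,"ty":0,"tz":0,"roll":0,"jaw":0},{"tx":-0.2,"ty":0,"tz":0,"roll":0,"jaw":0},{"tx":-0.15,"ty":0,"tz":0,"roll":0,"jaw":0},{"tx":-0.15,"ty":0,"tz":0,"roll":0,"jaw":0},{"tx":0,"ty":0,"tz":0,"roll":0,"jaw":0}]';python3 -c "
from h import *
inc()"; python3 -m jog '[{"tx":-0.15,"ty":0,"tz":0,"roll":0,"jaw":0},{"tx":-0.1,"ty":0,"tz":0,"roll":0,"jaw":0},{"tx":0,"ty":0,"tz":0,"roll":0,"jaw":0}]';python3 -c "
from h import *
inc()"
```

```text
time_s: 30.75
position: [0.5808, 0.0537, 0.0827]
tcp_rot: [[-0.987, 0.158, -0.007], [0.158, 0.987, 0.001], [0.007, -0.0, -1.0]]
force: [-5.8, 1.4, 4.2]
opening: 0.01
grasp_force: 2.9
cab mm [-67.4  60.   82.7] yaw 3.139 open mm 0.9 F [-5.8  1.4  4.2] t 30.8
time_s: 31.05
position: [0.5808, 0.0537, 0.0827]
tcp_rot: [[-0.987, 0.158, -0.012], [0.158, 0.987, 0.001], [0.012, -0.001, -1.0]]
force: [-10.0, 1.8, 7.2]
opening: 0.009
grasp_force: 4.8
cab mm [-67.3  60.   82.7] yaw 3.139 open mm 0.7 F [-10.    1.8   7.2] t 31.1
```

```bash
python3 -m jog '[{"tx":2,"ty":0,"tz":0,"roll":0,"jaw":0},{"tx":3,"ty":0,"tz":-1,"roll":0,"jaw":0},{"tx":0,"ty":0,"tz":-4,"roll":0,"jaw":0.35},{"tx":0,"ty":0,"tz":-4,"roll":0,"jaw":0.35},{"tx":0,"ty":0,"tz":0,"roll":0.14,"jaw":0.35},{"tx":0,"ty":0,"tz":0,"roll":0.143,"jaw":0.35},{"tx":0,"ty":0,"tz":0,"roll":0.143,"jaw":0.35},{"tx":0,"ty":0,"tz":0,"roll":0.143,"jaw":0.35}]'>/dev/null; python3 -m jog '[{"tx":0,"ty":0,"tz":0,"roll":0.143,"jaw":0.35},{"tx":0,"ty":0,"tz":0,"roll":0.143,"jaw":0.35},{"tx":0,"ty":0,"tz":0,"roll":0.143,"jaw":0.35},{"tx":0,"ty":0,"tz":0,"roll":0.143,"jaw":0.35},{"tx":0,"ty":0,"tz":0,"roll":0.143,"jaw":0.35},{"tx":0,"ty":0,"tz":0,"roll":0.143,"jaw":0.35},{"tx":0,"ty":0,"tz":0,"roll":0.143,"jaw":0.35},{"tx":0,"ty":0,"tz":0,"roll":0,"jaw":0.35}]'; python3 - <<'E'
from h import *
inc()
for k in('top','scene'):
    c=snap(k,k+'5.png')
    for t in trace(k,'mag0'): print(k,round(t['p'],2),np.round(t['bbox']),int(t['pixels'].sum()))
go(.4804,.0088,.0545,1.415)
E
```

```text
time_s: 32.65
position: [0.5375, 0.0606, 0.1732]
tcp_rot: [[0.157, 0.988, 0.002], [0.988, -0.157, -0.0], [0.0, 0.002, -1.0]]
force: [0.4, -0.7, -0.9]
opening: 0.35
grasp_force: 0.0
cab mm [-111.2   60.1  173.2] yaw 1.569 open mm 30.5 F [ 0.4 -0.7 -0.9] t 32.6
t 32.9 shift cm [-6.   -4.8  11.86] roll -0.0 j6 3.5
```

View pics/scene5.png

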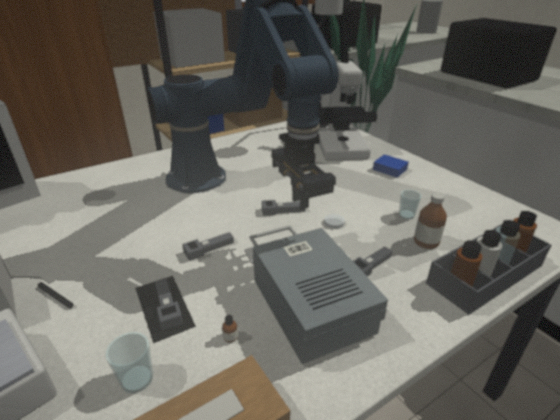

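There are no magazines left on the bench. Next I pinch the bar and close the door.

```bash
python3 -m jog '[{"tx":-3,"ty":-2.4,"tz":0,"roll":0,"jaw":0.35},{"tx":-3,"ty":-2.4,"tz":0,"roll":0,"jaw":0.35},{"tx":0,"ty":0,"tz":4,"roll":0,"jaw":0.35},{"tx":0,"ty":0,"tz":0,"roll":0,"jaw":0.35},{"tx":0,"ty":0,"tz":0,"roll":0,"jaw":0.35}]'; python3 -c "
from h import *
go(.4804,.0088,.0545,1.415)"
```

```text
time_s: 33.35
position: [0.4801, 0.009, 0.133]
tcp_rot: [[0.157, 0.988, -0.001], [0.988, -0.157, 0.0], [0.0, -0.001, -1.0]]
force: [-0.9, -0.5, 0.9]
opening: 0.354
grasp_force: 0.0
t 33.4 shift cm [-0.02  0.04  7.85] roll -0.002 j6 -3.3
```

```bash
python3 -m jog '[{"tx":0,"ty":0.04,"tz":4,"roll":0,"jaw":0.35},{"tx":0,"ty":0,"tz":3.8,"roll":0,"jaw":0.35},{"tx":0,"ty":0,"tz":0,"roll":0,"jaw":0},{"tx":0,"ty":0,"tz":0,"roll":0,"jaw":0},{"tx":0,"ty":0,"tz":0,"roll":0,"jaw":0},{"tx":0,"ty":0,"tz":0,"roll":0,"jaw":0},{"tx":0,"ty":0,"tz":0,"roll":0,"jaw":0}]'; python3 -m jog '[{"tx":0,"ty":-0.01,"tz":-0.98,"roll":0,"jaw":0},{"tx":0,"ty":0.09,"tz":-0.98,"roll":0,"jaw":0},{"tx":0,"ty":0.18,"tz":-0.97,"roll":0,"jaw":0},{"tx":0,"ty":0.28,"tz":-0.94,"roll":0,"jaw":0},{"tx":0,"ty":0.37,"tz":-0.91,"roll":0,"jaw":0},{"tx":0,"ty":0.45,"tz":-0.87,"roll":0,"jaw":0},{"tx":0,"ty":0.54,"tz":-0.82,"roll":0,"jaw":0},{"tx":0,"ty":0.62,"tz":-0.77,"roll":0,"jaw":0}]';python3 -c "
from h import *
inc()"
```

```text
time_s: 34.05
position: [0.4805, 0.0092, 0.057]
tcp_rot: [[0.157, 0.988, 0.002], [0.988, -0.157, -0.0], [0.0, 0.002, -1.0]]
force: [-3.1, 0.4, 7.9]
opening: 0.104
grasp_force: 30.0
time_s: 34.85
position: [0.5012, 0.0058, 0.1276]
tcp_rot: [[0.157, 0.988, -0.01], [0.988, -0.157, 0.002], [0.0, -0.01, -1.0]]
force: [-7.4, 1.7, 0.1]
opening: 0.103
grasp_force: 30.0
cab mm [-138.6    0.3  127.6] yaw 1.569 open mm 8.9 F [-7.4  1.7  0.1] t 34.9
```

```bash
python3 -m jog '[{"tx":0,"ty":0.69,"tz":-0.70,"roll":0,"jaw":0},{"tx":0,"ty":0.75,"tz":-0.63,"roll":0,"jaw":0},{"tx":0,"ty":0.81,"tz":-0.56,"roll":0,"jaw":0},{"tx":0,"ty":0.86,"tz":-0.47,"roll":0,"jaw":0},{"tx":0,"ty":0.90,"tz":-0.39,"roll":0,"jaw":0},{"tx":0,"ty":0.94,"tz":-0.30,"roll":0,"jaw":0},{"tx":0,"ty":0.96,"tz":-0.20,"roll":0,"jaw":0},{"tx":0,"ty":0.98,"tz":-0.11,"roll":0,"jaw":0}]'; python3 -m jog '[{"tx":0,"ty":0,"tz":0,"roll":0,"jaw":0},{"tx":0,"ty":0,"tz":0,"roll":0,"jaw":0}]';python3 -c "
from h import *
inc()"
```

```text
time_s: 35.65
position: [0.5736, -0.0058, 0.1645]
tcp_rot: [[0.157, 0.988, 0.001], [0.988, -0.157, -0.0], [-0.0, 0.001, -1.0]]
force: [-17.5, 3.7, 8.5]
opening: 0.101
grasp_force: 30.0
time_s: 35.85
position: [0.5734, -0.0058, 0.1644]
tcp_rot: [[0.157, 0.988, 0.001], [0.988, -0.157, -0.0], [-0.0, 0.001, -1.0]]
force: [-7.7, 1.4, 13.2]
opening: 0.107
grasp_force: 30.0
cab mm [-65.4   0.  164.4] yaw 1.569 open mm 9.3 F [-7.7  1.4 13.2] t 35.9
```

```bash
python3 -m jog '[{"tx":0,"ty":0.2,"tz":0.2,"roll":0,"jaw":0},{"tx":0,"ty":0.2,"tz":0,"roll":0,"jaw":0},{"tx":0,"ty":0,"tz":0,"roll":0,"jaw":0},{"tx":0,"ty":0,"tz":0,"roll":0,"jaw":0}]';python3 -c "
from h import *
inc()"; python3 -m jog '[{"tx":0,"ty":0.3,"tz":0,"roll":0,"jaw":0},{"tx":0,"ty":0,"tz":0,"roll":0,"jaw":0},{"tx":0,"ty":0,"tz":0,"roll":0,"jaw":0}]';python3 -c "
from h import *
inc()"
```

```text
time_s: 36.25
position: [0.5736, -0.0058, 0.1642]
tcp_rot: [[0.156, 0.988, -0.007], [0.988, -0.156, 0.0], [-0.001, -0.007, -1.0]]
force: [-16.3, 3.3, 30.2]
opening: 0.101
grasp_force: 30.0
cab mm [-65.2   0.  164.2] yaw 1.57 open mm 8.8 F [-16.3   3.3  30.2] t 36.2
time_s: 36.55
position: [0.5737, -0.0058, 0.1642]
tcp_rot: [[0.156, 0.988, -0.013], [0.988, -0.156, 0.001], [-0.001, -0.013, -1.0]]
force: [-22.6, 2.4, 34.0]
opening: 0.101
grasp_force: 30.0
cab mm [-65.1   0.  164.2] yaw 1.57 open mm 8.8 F [-22.6   2.4  34. ] t 36.5
```

```bash
python3 -m jog '[{"tx":0,"ty":-0.4,"tz":-0.2,"roll":0,"jaw":0},{"tx":0,"ty":0,"tz":0,"roll":0,"jaw":0.5},{"tx":0,"ty":0,"tz":0,"roll":0,"jaw":0.5},{"tx":0,"ty":0,"tz":0,"roll":0,"jaw":0.5},{"tx":0,"ty":0,"tz":-3,"roll":0,"jaw":0.5},{"tx":0,"ty":0,"tz":-4,"roll":0,"jaw":0.5},{"tx":0,"ty":0,"tz":-4,"roll":0,"jaw":0.8},{"tx":0,"ty":0,"tz":-4,"roll":0,"jaw":0.8}]';python3 - <<'E'
from h import *
inc()
ct,cs=snap('top','t6.png'),snap('scene','s6.png')
v=[(c,near(c,trace(k,'scanner'),np.array([.53,-.3]),.015)) for k,c in(('top',ct),('scene',cs))]
for i in v: print(fit([i],SCN,(.53,-.3),.003,[-.18])[0])
print(fit(v,SCN,(.53,-.3),.003,[-.18])[0])
go(.537,-.3,.35,-.178)
E
```

```text
time_s: 37.35
position: [0.5777, -0.0069, 0.3132]
tcp_rot: [[0.158, 0.987, 0.003], [0.988, -0.158, -0.001], [-0.0, 0.003, -1.0]]
force: [0.1, -0.2, -0.2]
opening: 0.599
grasp_force: 0.0
cab mm [-61.   -0.4 313.2] yaw 1.569 open mm 52.1 F [ 0.1 -0.2 -0.2] t 37.4
(np.float64(0.927), np.float64(0.533), np.float64(-0.2995), -0.179)
(np.float64(0.902), np.float64(0.5318), np.float64(-0.2996), -0.173)
(np.float64(0.913), np.float64(0.5325), np.float64(-0.2995), -0.171)
t 37.5 shift cm [-29.6    0.61  -3.72] roll 1.591 j6 -2.7
```

```bash
python3 -m jog '[{"tx":-4.2,"ty":0.1,"tz":-0.5,"roll":0,"jaw":0.8},{"tx":-4.2,"ty":0.1,"tz":-0.5,"roll":0,"jaw":0.8},{"tx":-4.2,"ty":0.1,"tz":-0.5,"roll":0,"jaw":0.8},{"tx":-4.2,"ty":0,"tz":-0.5,"roll":0,"jaw":0.8},{"tx":-4.2,"ty":0,"tz":-0.5,"roll":0,"jaw":0.8},{"tx":-4.2,"ty":0,"tz":-0.5,"roll":0,"jaw":0.8},{"tx":-4.2,"ty":0,"tz":-0.5,"roll":0,"jaw":0.8},{"tx":0,"ty":-4.8,"tz":0,"roll":0,"jaw":0.8}]' >/dev/null; python3 -m jog '[{"tx":0,"ty":-4.8,"tz":0,"roll":0,"jaw":0.8},{"tx":0,"ty":0,"tz":0,"roll":0.145,"jaw":0.8},{"tx":0,"ty":0,"tz":0,"roll":0.145,"jaw":0.8},{"tx":0,"ty":0,"tz":0,"roll":0.145,"jaw":0.8},{"tx":0,"ty":0,"tz":0,"roll":0.145,"jaw":0.8},{"tx":0,"ty":0,"tz":0,"roll":0.145,"jaw":0.8},{"tx":0,"ty":0,"tz":0,"roll":0.145,"jaw":0.8},{"tx":0,"ty":0,"tz":0,"roll":0.145,"jaw":0.8}]' >/dev/null; python3 -m jog '[{"tx":0,"ty":0,"tz":0,"roll":0.145,"jaw":0.8},{"tx":0,"ty":0,"tz":0,"roll":0.145,"jaw":0.8},{"tx":0,"ty":0,"tz":0,"roll":0.145,"jaw":0.8},{"tx":0,"ty":0,"tz":0,"roll":0.14,"jaw":0.8},{"tx":0,"ty":0,"tz":0,"roll":0,"jaw":0.8},{"tx":0,"ty":0,"tz":0,"roll":0,"jaw":0.8}]'; python3 - <<'E'
from h import *
c=snap('wrist','w7.png')
S=near(c,trace('wrist','scanner'),np.array([.53,-.3]),.015);M=near(c,trace('wrist','mat'),np.array([.53,-.3]),0.)
print(fit([(c,S)],SCN,(.5325,-.2995),.003,[-.176])[0])
print('mat wrist',fit([(c,np.maximum(S,M))],MAT,(.525,-.305),0,[-.09])[0])
ct=snap('top')
v=[(c,near(c,trace('wrist','label') or [],np.array([.638,-.016]),.116))]
S=near(ct,trace('top','scanner'),np.array([.53,-.3]),.015);M=near(ct,trace('top','mat'),np.array([.53,-.3]),0.)
if M is not None: print('mat top',fit([(ct,np.maximum(S,M))],MAT,(.525,-.305),0,[-.09])[0])
go(.5325,-.2995,.35,-.176)
E
```

```text
time_s: 39.75
position: [0.438, -0.2819, 0.3448]
tcp_rot: [[0.985, -0.173, -0.002], [-0.173, -0.985, 0.002], [-0.002, -0.001, -1.0]]
force: [-0.5, -0.2, -0.3]
opening: 0.798
grasp_force: 0.0
(np.float64(0.931), np.float64(0.5331), np.float64(-0.2976), -0.178)
mat wrist (np.float64(0.957), np.float64(0.5254), np.float64(-0.3032), -0.086)
mat top (np.float64(0.567), np.float64(0.5267), np.float64(-0.3043), -0.085)
t 40.1 shift cm [ 9.59  0.06 -0.39] roll -0.001 j6 55.1
```

View pics/w7.png

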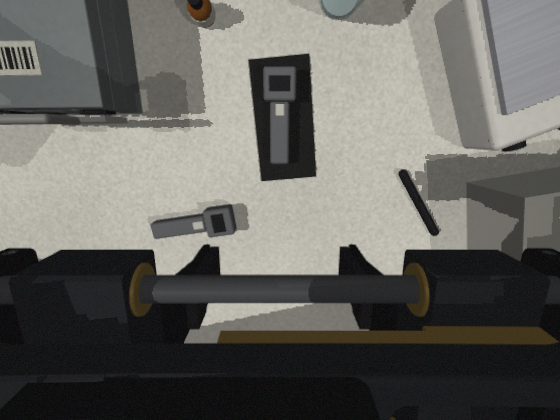

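The wrist view shows the scanner on its mat, head at (83,280), and the door edge and bar close to the cabinet at the left. The mat fits at (0.5255,-0.3037) with yaw -0.086, and the scanner at (0.533,-0.2985) with yaw -0.177.

```bash
python3 -m jog '[{"tx":4.8,"ty":0,"tz":0,"roll":0,"jaw":0.8},{"tx":4.8,"ty":0,"tz":0,"roll":0,"jaw":0.8},{"tx":0,"ty":0,"tz":4.5,"roll":0,"jaw":0.8},{"tx":0,"ty":0,"tz":4.5,"roll":0,"jaw":0.8},{"tx":0,"ty":0,"tz":4.5,"roll":0,"jaw":0.8},{"tx":0,"ty":0,"tz":4.5,"roll":0,"jaw":0.8},{"tx":0,"ty":0,"tz":4.5,"roll":0,"jaw":0.8},{"tx":0,"ty":0,"tz":0,"roll":0,"jaw":0.8}]'; python3 -m jog '[{"tx":0,"ty":0,"tz":0,"roll":0,"jaw":0.8}]'>/dev/null; python3 -c "
from h import *
go(.533,-.2985,.025,-.177)"
```

```text
time_s: 40.9
position: [0.5287, -0.2959, 0.1146]
tcp_rot: [[0.984, -0.176, -0.012], [-0.176, -0.984, 0.009], [-0.013, -0.007, -1.0]]
force: [-0.5, 1.1, -0.9]
opening: 0.802
grasp_force: 0.0
t 41.0 shift cm [ 0.02 -0.05  9.6 ] roll 0.0 j6 60.4
```

```bash
python3 -m jog '[{"tx":0,"ty":0,"tz":4,"roll":0,"jaw":0.8},{"tx":0,"ty":0,"tz":3.5,"roll":0,"jaw":0.8},{"tx":0,"ty":0,"tz":2.1,"roll":0,"jaw":0.8},{"tx":0,"ty":0,"tz":0,"roll":0,"jaw":0.8},{"tx":0,"ty":0,"tz":0,"roll":0,"jaw":0},{"tx":0,"ty":0,"tz":0,"roll":0,"jaw":0},{"tx":0,"ty":0,"tz":0,"roll":0,"jaw":0},{"tx":0,"ty":0,"tz":0,"roll":0,"jaw":0}]'; python3 -m jog '[{"tx":0,"ty":0,"tz":0,"roll":0,"jaw":0},{"tx":0,"ty":0,"tz":0,"roll":0,"jaw":0},{"tx":0,"ty":0,"tz":0,"roll":0,"jaw":0},{"tx":0,"ty":0,"tz":0,"roll":0,"jaw":0}]'
```

```text
time_s: 41.8
position: [0.5335, -0.2995, 0.0266]
tcp_rot: [[0.984, -0.176, 0.002], [-0.176, -0.984, -0.002], [0.002, 0.001, -1.0]]
force: [0.7, -1.0, 0.0]
opening: 0.522
grasp_force: 0.0
time_s: 42.2
position: [0.5328, -0.299, 0.0253]
tcp_rot: [[0.984, -0.176, 0.0], [-0.176, -0.984, -0.0], [0.0, 0.0, -1.0]]
force: [-0.8, 0.1, 2.7]
opening: 0.319
grasp_force: 30.0
```

```bash
python3 -m jog '[{"tx":0,"ty":0,"tz":-2,"roll":0,"jaw":0},{"tx":0,"ty":0,"tz":-4,"roll":0,"jaw":0},{"tx":0,"ty":0,"tz":-4,"roll":0,"jaw":0},{"tx":0,"ty":0,"tz":-4,"roll":0,"jaw":0},{"tx":0,"ty":0,"tz":-4,"roll":0,"jaw":0},{"tx":0,"ty":0,"tz":-3,"roll":-0.1,"jaw":0},{"tx":0,"ty":0,"tz":0,"roll":-0.13,"jaw":0},{"tx":0,"ty":0,"tz":0,"roll":-0.13,"jaw":0}]'; python3 -m jog '[{"tx":0,"ty":0,"tz":0,"roll":-0.13,"jaw":0},{"tx":0,"ty":0,"tz":0,"roll":-0.13,"jaw":0},{"tx":0,"ty":0,"tz":0,"roll":-0.13,"jaw":0},{"tx":0,"ty":0,"tz":0,"roll":-0.13,"jaw":0},{"tx":0,"ty":0,"tz":0,"roll":-0.13,"jaw":0},{"tx":0,"ty":0,"tz":0,"roll":-0.13,"jaw":0},{"tx":0,"ty":0,"tz":0,"roll":-0.13,"jaw":0},{"tx":0,"ty":0,"tz":0,"roll":-0.13,"jaw":0}]';python3 -m jog '[{"tx":0,"ty":0,"tz":0,"roll":-0.13,"jaw":0},{"tx":0,"ty":0,"tz":0,"roll":-0.06,"jaw":0},{"tx":0,"ty":0,"tz":0,"roll":0,"jaw":0},{"tx":0,"ty":0,"tz":0,"roll":0,"jaw":0}]' ; python3 -c "
from h import *
goc(0,-.0425,.25,np.pi/2)"
```

```text
time_s: 43.0
position: [0.5329, -0.2991, 0.2362]
tcp_rot: [[0.982, 0.187, 0.002], [0.187, -0.982, -0.001], [0.001, 0.002, -1.0]]
force: [0.1, 0.2, -1.3]
opening: 0.319
grasp_force: 30.0
time_s: 43.8
position: [0.5322, -0.2986, 0.2342]
tcp_rot: [[0.336, 0.942, -0.001], [0.942, -0.336, 0.001], [0.001, -0.002, -1.0]]
force: [0.0, -0.4, -1.1]
opening: 0.32
grasp_force: 30.0
time_s: 44.2
position: [0.5324, -0.2988, 0.2345]
tcp_rot: [[0.159, 0.987, -0.001], [0.987, -0.159, 0.001], [0.001, -0.001, -1.0]]
force: [-0.6, -0.4, -0.9]
opening: 0.318
grasp_force: 30.0
t 44.2 shift cm [25.34  5.95 -1.54] roll -0.003 j6 -30.6
```

```bash
python3 -m jog '[{"tx":3.62,"ty":0.85,"tz":-0.1,"roll":0,"jaw":0},{"tx":3.62,"ty":0.85,"tz":0,"roll":0,"jaw":0},{"tx":3.62,"ty":0.85,"tz":0,"roll":0,"jaw":0},{"tx":3.62,"ty":0.85,"tz":0,"roll":0,"jaw":0},{"tx":3.62,"ty":0.85,"tz":0,"roll":0,"jaw":0},{"tx":3.62,"ty":0.85,"tz":0,"roll":0,"jaw":0},{"tx":3.62,"ty":0.85,"tz":0,"roll":-0.003,"jaw":0},{"tx":0,"ty":0,"tz":0,"roll":0,"jaw":0}]'; python3 -m jog '[{"tx":0,"ty":0,"tz":0,"roll":0,"jaw":0},{"tx":0,"ty":0,"tz":0,"roll":0,"jaw":0}]'>/dev/null; python3 - <<'E'
from h import *
inc();goc(0,-.0425,.1783,np.pi/2)
for k in('top','scene'):
    c=snap(k,k+'8.png');m=near(c,trace(k,'scanner'),np.array([.64,-.05]),.23)
    print(k,fit([(c,m)],SCN,(.63,-.06),.212,[1.41])[0])
E
python3 -c "
import cv2
b=cv2.imread('pics/scene8.png');cv2.imwrite('pics/c8.png',cv2.resize(b[130:330,200:400],(600,600),interpolation=cv2.INTER_CUBIC))"
```

```text
time_s: 45.0
position: [0.6324, -0.0534, 0.2358]
tcp_rot: [[0.15, 0.989, 0.001], [0.989, -0.15, 0.002], [0.002, 0.0, -1.0]]
force: [0.4, -0.0, -1.0]
opening: 0.321
grasp_force: 30.0
cab mm [ -0.3 -43.3 235.8] yaw 1.571 open mm 27.7 F [-1.2 -1.2 -1.3] t 45.2
t 45.2 shift cm [0.08 0.04 5.75] roll 0.0 j6 -6.5
top (np.float64(0.117), np.float64(0.6293), np.float64(-0.0504), 1.422)
scene (np.float64(0.535), np.float64(0.6265), np.float64(-0.0593), 1.432)
```

View pics/c8.png

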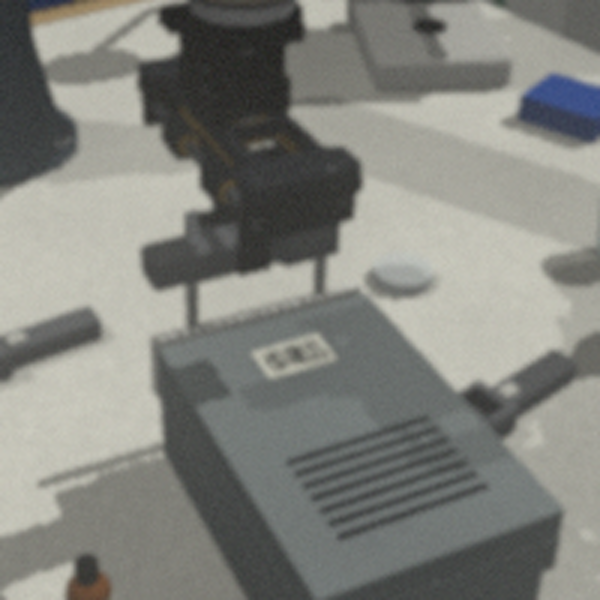

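The scanner is held level and the door is shut. Next I lower it and hold.

```bash
python3 -m jog '[{"tx":0.08,"ty":0.04,"tz":2,"roll":0,"jaw":0},{"tx":0,"ty":0,"tz":2,"roll":0,"jaw":0},{"tx":0,"ty":0,"tz":1.2,"roll":0,"jaw":0},{"tx":0,"ty":0,"tz":0.55,"roll":0,"jaw":0},{"tx":0,"ty":0,"tz":0,"roll":0,"jaw":0},{"tx":0,"ty":0,"tz":0,"roll":0,"jaw":0},{"tx":0,"ty":0,"tz":0,"roll":0,"jaw":0},{"tx":0,"ty":0,"tz":0,"roll":0,"jaw":0}]'; python3 - <<'E'
from h import *
inc()
c=snap('scene','s9.png');m=near(c,trace('scene','scanner'),np.array([.64,-.05]),.17)
for z in(.15,.156,.162): print(z,fit([(c,m)],SCN,(.63,-.06),z,[1.41])[0])
E
```

```text
time_s: 46.2
position: [0.6324, -0.0574, 0.1795]
tcp_rot: [[0.154, 0.988, 0.002], [0.988, -0.154, -0.0], [-0.0, 0.002, -1.0]]
force: [0.4, -0.1, -0.2]
opening: 0.318
grasp_force: 30.0
cab mm [  0.9 -41.8 179.5] yaw 1.572 open mm 27.7 F [ 0.4 -0.1 -0.2] t 46.2
0.15 (np.float64(0.457), np.float64(0.6215), np.float64(-0.0523), 1.402)
0.156 (np.float64(0.451), np.float64(0.6261), np.float64(-0.0544), 1.438)
0.162 (np.float64(0.44), np.float64(0.6322), np.float64(-0.0582), 1.472)
```

```bash
python3 -m jog '[{"tx":0,"ty":0,"tz":0,"roll":0,"jaw":0},{"tx":0,"ty":0,"tz":0,"roll":0,"jaw":0},{"tx":0,"ty":0,"tz":0,"roll":0,"jaw":0},{"tx":0,"ty":0,"tz":0,"roll":0,"jaw":0},{"tx":0,"ty":0,"tz":0,"roll":0,"jaw":0},{"tx":0,"ty":0,"tz":0,"roll":0,"jaw":0},{"tx":0,"ty":0,"tz":0,"roll":0,"jaw":0},{"tx":0,"ty":0,"tz":0,"roll":0,"jaw":0}]';python3 -m jog '[{"tx":0,"ty":0,"tz":0,"roll":0,"jaw":0},{"tx":0,"ty":0,"tz":0,"roll":0,"jaw":0},{"tx":0,"ty":0,"tz":0,"roll":0,"jaw":0},{"tx":0,"ty":0,"tz":0,"roll":0,"jaw":0},{"tx":0,"ty":0,"tz":0,"roll":0,"jaw":0},{"tx":0,"ty":0,"tz":0,"roll":0,"jaw":0},{"tx":0,"ty":0,"tz":0,"roll":0,"jaw":0},{"tx":0,"ty":0,"tz":0,"roll":0,"jaw":0}]';python3 -m jog '[{"tx":0,"ty":0,"tz":0,"roll":0,"jaw":0},{"tx":0,"ty":0,"tz":0,"roll":0,"jaw":0},{"tx":0,"ty":0,"tz":0,"roll":0,"jaw":0},{"tx":0,"ty":0,"tz":0,"roll":0,"jaw":0},{"tx":0,"ty":0,"tz":0,"roll":0,"jaw":0},{"tx":0,"ty":0,"tz":0,"roll":0,"jaw":0},{"tx":0,"ty":0,"tz":0,"roll":0,"jaw":0},{"tx":0,"ty":0,"tz":0,"roll":0,"jaw":0}]';python3 - <<'E'
from h import *
inc()
c=snap('scene','s9.png')
for k in('scene','wrist'):
    c=snap(k)
    print(k,[(round(r['p'],2),np.round(r['point']),px2w(c,*r['point'],.157).round(3)) for r in landmark_of(k,'window')])
c=snap('scene');print('expected window px',w2px(c,(.638,-.016,.157)))
c=snap('scene')
cv2.imwrite('pics/c9.png',cv2.resize(c['img'][180:280,240:340,::-1],(600,600),interpolation=cv2.INTER_CUBIC))
E
```

```text
time_s: 47.1
position: [0.6318, -0.0573, 0.1785]
tcp_rot: [[0.154, 0.988, -0.0], [0.988, -0.154, 0.0], [0.0, -0.0, -1.0]]
force: [0.2, -0.6, -1.1]
opening: 0.32
grasp_force: 30.0
time_s: 47.9
position: [0.6318, -0.0574, 0.1785]
tcp_rot: [[0.154, 0.988, -0.0], [0.988, -0.154, 0.0], [0.0, -0.0, -1.0]]
force: [0.5, -0.3, -1.8]
opening: 0.321
grasp_force: 30.0
time_s: 48.7
position: [0.6318, -0.0574, 0.1785]
tcp_rot: [[0.154, 0.988, -0.0], [0.988, -0.154, 0.0], [0.0, -0.0, -1.0]]
force: [-0.1, -0.5, -0.4]
opening: 0.319
grasp_force: 30.0
cab mm [  0.3 -41.8 178.5] yaw 1.572 open mm 27.8 F [-0.1 -0.5 -0.4] t 48.7
scene [(0.92, array([231., 299.]), array([ 0.631, -0.01 ,  0.157])), (0.82, array([248., 193.]), array([ 0.559, -0.229,  0.157])), (0.68, array([276., 358.]), array([ 0.81 , -0.001,  0.157]))]
wrist [(0.69, array([186., 281.]), array([ 0.64 , -0.013,  0.157])), (0.59, array([324.,  96.]), array([ 0.512, -0.082,  0.157]))]
expected window px (np.float64(233.552902852622), np.float64(298.74083667030095))
```

View pics/c9.png

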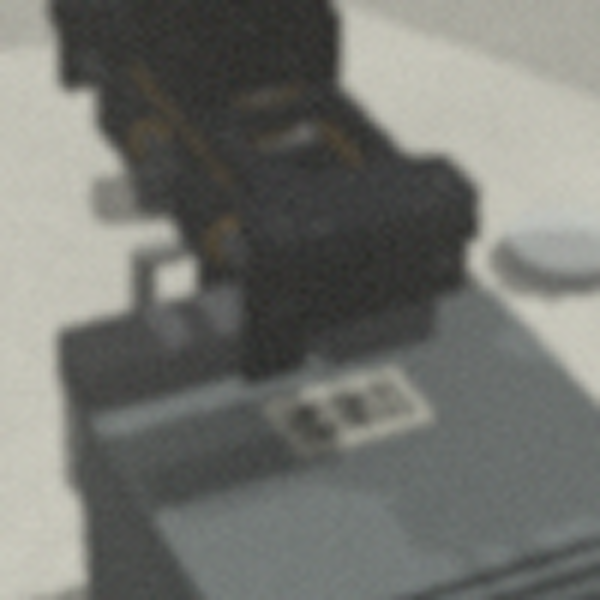

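The scanner is level over the label. The wrist view puts the window at (0.640,-0.013), against a target of (0.638,-0.016). It has been held for more than 2.5 s. Next I return it to the mat.

```bash
python3 -m jog '[{"tx":0,"ty":0,"tz":-2,"roll":0,"jaw":0},{"tx":0,"ty":0,"tz":-3,"roll":0,"jaw":0},{"tx":0,"ty":0,"tz":-1,"roll":0,"jaw":0},{"tx":-3.65,"ty":-0.93,"tz":0,"roll":0,"jaw":0},{"tx":-3.65,"ty":-0.93,"tz":0,"roll":0,"jaw":0},{"tx":-3.65,"ty":-0.93,"tz":0,"roll":0,"jaw":0},{"tx":-3.65,"ty":-0.93,"tz":0,"roll":0,"jaw":0},{"tx":-3.65,"ty":-0.93,"tz":0,"roll":0,"jaw":0}]';python3 -m jog '[{"tx":-3.65,"ty":-0.93,"tz":0,"roll":0,"jaw":0},{"tx":-3.65,"ty":-0.93,"tz":0,"roll":0,"jaw":0},{"tx":0,"ty":0,"tz":0,"roll":0.13,"jaw":0},{"tx":0,"ty":0,"tz":0,"roll":0.13,"jaw":0},{"tx":0,"ty":0,"tz":0,"roll":0.13,"jaw":0},{"tx":0,"ty":0,"tz":0,"roll":0.13,"jaw":0},{"tx":0,"ty":0,"tz":0,"roll":0.13,"jaw":0},{"tx":0,"ty":0,"tz":0,"roll":0.13,"jaw":0}]';python3 -m jog '[{"tx":0,"ty":0,"tz":0,"roll":0.13,"jaw":0},{"tx":0,"ty":0,"tz":0,"roll":0.13,"jaw":0},{"tx":0,"ty":0,"tz":0,"roll":0.13,"jaw":0},{"tx":0,"ty":0,"tz":0,"roll":0.13,"jaw":0},{"tx":0,"ty":0,"tz":0,"roll":0.13,"jaw":0},{"tx":0,"ty":0,"tz":0,"roll":0.07,"jaw":0},{"tx":0,"ty":0,"tz":0,"roll":0,"jaw":0},{"tx":0,"ty":0,"tz":0,"roll":0,"jaw":0}]';python3 -c "
from h import *
go(.5255,-.3037,.08,-.086)"
```

```text
time_s: 49.85
position: [0.5568, -0.2316, 0.2381]
tcp_rot: [[0.154, 0.988, -0.0], [0.988, -0.154, 0.0], [0.0, -0.0, -1.0]]
force: [-0.3, -0.2, -1.1]
opening: 0.323
grasp_force: 30.0
time_s: 50.65
position: [0.5278, -0.2996, 0.2379]
tcp_rot: [[0.808, 0.589, -0.001], [0.589, -0.808, 0.001], [-0.0, -0.001, -1.0]]
force: [0.7, -1.1, -1.4]
opening: 0.322
grasp_force: 30.0
time_s: 51.45
position: [0.5279, -0.2996, 0.2382]
tcp_rot: [[0.997, -0.083, -0.0], [-0.083, -0.997, 0.0], [-0.0, -0.0, -1.0]]
force: [-0.0, 0.6, -1.9]
opening: 0.32
grasp_force: 30.0
t 51.5 shift cm [-0.2   0.43 15.82] roll 0.003 j6 54.6
```

```bash
python3 -m jog '[{"tx":-0.2,"ty":0.43,"tz":4,"roll":0,"jaw":0},{"tx":0,"ty":0,"tz":4,"roll":0,"jaw":0},{"tx":0,"ty":0,"tz":4,"roll":0,"jaw":0},{"tx":0,"ty":0,"tz":4,"roll":0,"jaw":0},{"tx":0,"ty":0,"tz":3,"roll":0,"jaw":0},{"tx":0,"ty":0,"tz":1.5,"roll":0,"jaw":0},{"tx":0,"ty":0,"tz":0.4,"roll":0,"jaw":0},{"tx":0,"ty":0,"tz":0,"roll":0,"jaw":0}]';python3 -m jog '[{"tx":0,"ty":0,"tz":0,"roll":0,"jaw":0},{"tx":0,"ty":0,"tz":0.1,"roll":0,"jaw":0},{"tx":0,"ty":0,"tz":0,"roll":0,"jaw":0}]';python3 -c "
from h import *
go(.5255,-.3037,.0253,-.086)"
```

```text
time_s: 52.25
position: [0.5261, -0.3042, 0.0298]
tcp_rot: [[0.996, -0.084, 0.001], [-0.084, -0.996, -0.0], [0.001, 0.0, -1.0]]
force: [0.1, 0.3, -1.2]
opening: 0.322
grasp_force: 30.0
time_s: 52.55
position: [0.5263, -0.3043, 0.0298]
tcp_rot: [[0.996, -0.084, 0.002], [-0.084, -0.996, -0.001], [0.002, 0.001, -1.0]]
force: [-0.6, -0.7, -1.2]
opening: 0.316
grasp_force: 30.0
t 52.5 shift cm [-0.09 -0.06  0.45] roll 0.002 j6 54.3
```

```bash
python3 -m jog '[{"tx":-0.05,"ty":-0.05,"tz":0.15,"roll":0,"jaw":0},{"tx":0,"ty":0,"tz":0.15,"roll":0,"jaw":0},{"tx":0,"ty":0,"tz":0.1,"roll":0,"jaw":0},{"tx":0,"ty":0,"tz":0,"roll":0,"jaw":0},{"tx":0,"ty":0,"tz":0,"roll":0,"jaw":0}]'
```

```text
time_s: 53.05
position: [0.5252, -0.3033, 0.0252]
tcp_rot: [[0.996, -0.084, -0.0], [-0.084, -0.996, 0.0], [-0.0, -0.0, -1.0]]
force: [-1.2, 1.2, 6.2]
opening: 0.32
grasp_force: 30.0
```

Contact at the expected height. Now release, retreat and verify.

```bash
python3 -m jog '[{"tx":0,"ty":0,"tz":0,"roll":0,"jaw":0.7},{"tx":0,"ty":0,"tz":0,"roll":0,"jaw":0.7},{"tx":0,"ty":0,"tz":0,"roll":0,"jaw":0.7},{"tx":0,"ty":0,"tz":0,"roll":0,"jaw":0.7},{"tx":0,"ty":0,"tz":-3,"roll":0,"jaw":0.7},{"tx":0,"ty":0,"tz":-4.5,"roll":0,"jaw":0.7},{"tx":0,"ty":0,"tz":-4.5,"roll":0,"jaw":0.7},{"tx":0,"ty":0,"tz":-4.5,"roll":0,"jaw":0.7}]';python3 -m jog '[{"tx":-3,"ty":0,"tz":-4,"roll":0,"jaw":0.7},{"tx":-3,"ty":0,"tz":-4,"roll":0,"jaw":0.7},{"tx":-3,"ty":0,"tz":-4,"roll":0,"jaw":0.7},{"tx":0,"ty":0,"tz":0,"roll":0,"jaw":0.7},{"tx":0,"ty":0,"tz":0,"roll":0,"jaw":0.7}]' >/dev/null; python3 - <<'E'
from h import *
for k in('wrist','top','scene'):
    c=snap(k,k+'10.png');tr=trace(k,'scanner')
    S=near(c,tr,np.array([.53,-.3]),.015);print(k,fit([(c,S)],SCN,(.5255,-.3037),.003,[-.086])[0] if S is not None else None)
    print([(r['p'].__round__(2),px2w(c,*r['point'],.16).round(4)[:2]) for r in landmark_of(k,'door_bar')][:2],[px2w(c,*r['point'],.116).round(4)[:2] for r in landmark_of(k,'label')][:1])
    if k=='wrist':
        M=near(c,trace(k,'mat'),np.array([.53,-.3]),0.);print('mat',fit([(c,np.maximum(S,M))],MAT,(.5255,-.3037),0,[-.086])[0])
for n in('dish','oil','reagent','beaker','stainjar'):
    c=snap('top');print(n,[(round(r['p'],2),px2w(c,*r['point'],0).round(3)[:2]) for r in landmark_of('top',n)][:1])
E
```

```text
time_s: 53.85
position: [0.525, -0.3031, 0.1908]
tcp_rot: [[0.996, -0.084, -0.001], [-0.084, -0.996, 0.001], [-0.001, -0.001, -1.0]]
force: [1.0, -0.4, 0.6]
opening: 0.696
grasp_force: 0.0
wrist (np.float64(0.938), np.float64(0.5254), np.float64(-0.302), -0.086)
[(0.26, array([ 0.5471, -0.3038]))] []
mat (np.float64(0.963), np.float64(0.5269), np.float64(-0.303), -0.093)
top (np.float64(0.636), np.float64(0.5257), np.float64(-0.3037), -0.095)
[(0.71, array([ 0.6281, -0.0167])), (0.56, array([ 5.732e-01, -2.000e-04]))] [array([ 0.6374, -0.0205])]
scene (np.float64(0.92), np.float64(0.5239), np.float64(-0.3041), -0.086)
[(0.91, array([ 0.5714, -0.0043]))] [array([ 0.6252, -0.0079])]
dish [(0.88, array([0.482, 0.221]))]
oil [(0.64, array([ 0.684, -0.233]))]
reagent [(0.88, array([0.695, 0.388]))]
beaker [(0.71, array([ 0.681, -0.409]))]
stainjar [(0.61, array([0.579, 0.438]))]
```

View pics/wrist10.png

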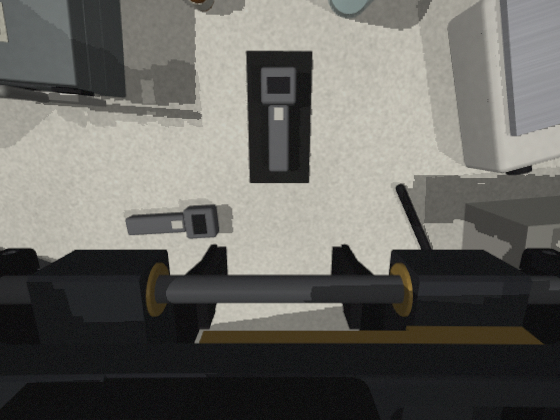

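The scanner is centred on its mat, head at (85,278). As a last check, I compare the door bar with the starting picture.

```bash
python3 - <<'E'
from h import *
a=cv2.imread('pics/scene.png',0);b=cv2.imread('pics/scene10.png',0)
# bar/arms region
A=a[205:240,255:320].astype(np.float32);B=b[205:240,255:320].astype(np.float32)
print(cv2.phaseCorrelate(A,B,cv2.createHanningWindow(A.shape[::-1],cv2.CV_32F)))
c=snap('scene');print(w2px(c,(.5728,-.0057,.16)),w2px(c,(.5688,-.0051,.16)))
cv2.imwrite('pics/cmp.png',cv2.resize(np.hstack([a[195:260,245:320],b[195:260,245:320]]),(800,346),interpolation=cv2.INTER_CUBIC))
E
```

```text
((0.604055228233257, 0.580998375360096), 1.0530091847902463)
(np.float64(216.96719968693796), np.float64(286.00913890818447)) (np.float64(216.07676148657077), np.float64(285.2597050903522))
```

View pics/cmp.png

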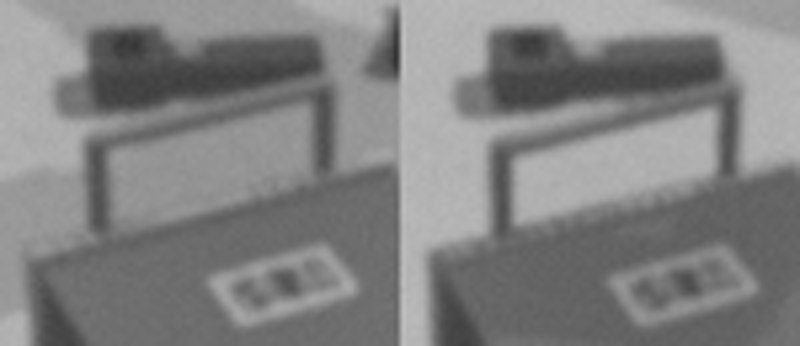

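The bar now sits about 3 mm closer to the cabinet than at the start, where the door stood slightly ajar, so the door is fully shut.

```bash
python3 -c "
from rig import hand_in
print(hand_in())"
```

```text
the job is handed in; nothing more can be done
None
```

The job is handed in (no verdict came back): both magazines are home in bays 0 and 3, the door is shut, and the scanner, after more than 2 s held about 4 cm over the label, lies in the middle of its mat.

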